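Pick the softest spring plunger for the panel's edge

ROBOT

A 6-joint arm with a two-finger parallel gripper is mounted at the origin on the work surface. World frame = base frame: x ahead of the robot, y to its left, z up, the work surface at z = 0. Lengths are in m, angles in rad, forces in N, time in s.
With the tool pointing down it reaches from about 0.25 to 0.775 m from the base axis. Payload 4 kg.
Tool frame: the origin (TCP) lies on the mounting face of the last link; the fingertips stand env.nose_length ahead of it and the grasp point (between the pads) lies 180 mm ahead of it (env.nose_length is the distance from the TCP to the fingertips, in m); z points along the fingers, y is the direction in which the jaws open and shut (so a half turn about z gives the same grasp; the last joint's range is limited). The gripper opens to 94 mm and grips with 3 to 60 N. Pads are 16 mm wide; open, the fingers measure 119 mm over their backs; the gripper's body (75 mm by 177 mm) begins 78 mm behind the grasp point.
Start: joints at [-1.405, 0.087, 1.371, -0, 1.684, -0.103], TCP at [0.146, -0.53, 0.405] pointing down, gripper open.
Joint ranges: [-3.1, 3.1], [-0.76, 2.03], [0.27, 2.55], [-1.08, 4.22], [0.17, 2.65], [-2.57, 2.57]. Speed limits (rad/s): [2.79, 2.79, 3.14, 3.14, 3.14, 3.14].

INTERFACE

Orientations are given as a rotation vector (axis times angle).
In Python, from cell import readout, vision, env gives the robot as it stands. The module is installed in compiled form; this text tells all that it offers.
- The arm moves only by the tool apply_moves, never from a script. Its argument "targets" is a list of rows, each an object with "travel": the shift along the tool's x, y, z in mm, a list of three; "delta_rot": the turn, a rotation vector about the tool's x, y, z in rad, a list of three. A call has 1 to 8 rows; each row shifts and turns the commanded pose from where the row before left it, along the tool's axes as they then stand; what a row does not reach is not made up. A row lasts 1/10 s, in which the tool goes at most 50 mm and 8.59 degrees, less where a joint would pass 70% of its speed; a pose out of reach is approached as far as the arm can. A call is refused whole if a number of a shift passes 50 or a number of a turn 0.15, either way. A call with a gripper value outside its range is refused whole. "gripper" is the opening, from 0 (shut) to 1 (fully open), set as the call begins (left out, the last holds). The fingers move at their own pace and stop on an object; the grip force is fixed at half the most. Time passes only in rows, so rows that do not move let the fingers close. It gives the time, the measured TCP pose, the force and the opening at its end, in the units of the state.
- readout.observe(): the state, without advancing time (a new reading comes with each control period).
- vision.get_image(name): name is "scene" or "side" or "wrist"; returns a dict with "img" (400x640x3 uint8, blue, green, red), "fov_y" (degrees; the focal length in pixels is half the picture's height over the tangent of half this angle, whatever the lens; pixels are square), "cx", "cy" (the principal point, pixels), "xyz" and "rotation" of the camera in the world. Camera axes: x right, y up, looking along -z (the intrinsics and any distortion apply to the point x, -y, -z); pixel columns grow to the right and rows downward; lengths in m; the calibration is good to about 2 mm. A picture is of the moment at which its call begins. There is no depth.
- env.sign_off(): hands the job in, once; it reports no verdict.
The state is a dict: "t": time; "q": joint angles; "joint_velocities": joint speeds; "joint_torque": joint torques, N m; "position": TCP position; "eef_rot": TCP orientation; "wrist_force": force on the tool from outside, world axes, zero at the start; "ft_torque": the same for the moment, N m; "grip_width": finger opening in m.
Only numpy, scipy, OpenCV 4.12 (cv2) and the standard library are available. Lean on these libraries where they do the work, as an engineer would, in place of code of your own. Each camera call takes 0.05 s, during which the arm holds its last target.

TASK

Three look-alike spring plungers hang on the rack: starting at the hook next to the yellow post and working along, give each one, where it hangs, the same light squeeze end to end (about 8 newtons) and see whose pin goes in farthest. Lift that softest one off its hook and set it down upright on the grey pad, let go, then take it across the housing and lay it upright on the green bed, between the painting's edge and the stop block, with its pin pointing at the painting. Never let a plunger drop, leave the other two hanging, and leave the jar, torch and brush where they are.

Things in the scene. Friction and masses are not known exactly. Their poses are not given: they have to be found in the camera images.
- rack: fixed hook rack, 366 mm long (y), 142 mm high. Origin on the bench below the rail's front face, half-way along; x points from hook tips into the rail, z up. Hooks at y = +110 (by the yellow post), 0, -110 mm. Wooden rail z 129 to 139, x 0 to 12 mm; posts at y = +175 (yellow) and -175 (dark) on feet 12 mm high, x -36 to +54. Plungers hang with housing centre at x = -28, z = 99 mm, pin to -y
- hook_1 (a point): where the housing centre of the plunger on hook 1 (by the yellow post) hangs: rack x = -28, y = +110, z = 99 mm. The hooks are flat steel strips 18 mm wide, 4 mm thick, top at z = 135 mm, 54 mm long from the rail, with a lip at the tip that rises 8 mm above the strip. To unhook a plunger raise it 9 to 17 mm, then draw it at least 35 mm towards rack -x
- hook_2 (a point): where the housing centre of the plunger on the middle hook hangs (within 2 mm). Each plunger is an aluminium block 24 (x) x 40 (y) x 28 (z) mm, axes as the rack's, with a sprung pin sticking 20 mm out of its -y end: 60 mm overall (y +20 to -40), its middle 10 mm to -y of the housing centre; pin head brass, 18 mm across, at the height of the centre. Blue band near the +y end. About 0.13 kg
- hook_3 (a point): where the housing centre of the plunger on the last hook hangs. On top of each housing is a bail, by which it hangs: an upright loop in the y-z plane, 6 mm thick in x, 36 mm long in y, centred 2 mm to -y of the housing centre; its opening is 28 mm long, from 14 to 36 mm above the housing centre, its top 41 mm above. It can slide up to 5 mm along y on the hook
- plunger_a_pin (a joint): how far the pin of plunger a is pushed in: 0 = fully out, 0.010 m = fully in; springs back. Plungers a, b and c look the same, and which of them hangs on which hook is not known. Their springs are about 0.8, 1.3 and 2.2 N/mm, in no given order, without preload: 8 N pushes them in by roughly 9, 6 and 3.5 mm
- plunger_b_pin (a joint): the same for plunger b. No plunger's position is reported: only those of the hooks. In the rules, plunger_X_mid is the centre of a plunger's housing (14 mm above its underside), plunger_X_tip the middle of its pin head's outer face
- plunger_c_pin (a joint): the same for plunger c
- pad: grey felt-covered pad fixed to the bench, 120 x 120 mm, top 6 mm above the bench; origin at the centre of its underside
- bed (a point): centre of the green bed's top, 6 mm above the bench, at the edge of the panel painting. Bed 36 mm (x) by 72 mm (y). At its -y end: the painting's edge (wooden board 260 x 200 x 26 mm, face up); at its +y end: a wooden stop block 60 mm wide, 30 mm high. The 72 mm between them takes the plunger, pin to -y, but no fingers at its ends; it is open above and at both x sides
- jar: bystander: amber jar with black cap, 52 mm across, 65 mm high; origin at the centre of its underside
- torch: bystander: black pocket torch standing on its lens end, 34 mm across at the foot, 90 mm high; origin at the centre of its underside
- brush: bystander: flat brush lying on the bench, about 200 mm long along its x; origin under its middle

How it is judged:
By the outcome, as a careful person would: the job done as asked, in the order asked, and still so for the second after the job is handed in, with the robot touching nothing.
It also fails if it takes over 72 s, if anything falls off the work surface, if the arm or the gripper's body presses on something with over 40 N, if the wrist force passes 120 N, or if a joint passes its speed limit or range.

## Working session

There is one attempt and no reset: what is moved stays moved. The work goes in short steps, Python scripts to look and compute and a tool call to move; the robot and the scene stay as the last step left them, time stands still between calls to the robot, and variables do not carry over. Pictures are saved under pics/ and viewed, and the job is handed in when it is done.

Besides the shell and the picture viewer there is one more tool, called after "Request:" as a command line: name --argument value ..., lists and objects as JSON in quotes. apply_moves: Moves the arm, as the interface text tells. Its arguments: {"type":"object","properties":{"targets":{"type":"array","items":{"type":"object","properties":{"travel":{"type":"array","items":{"type":"number"}},"delta_rot":{"type":"array","items":{"type":"number"}}}}},"gripper":{"type":"number"}},"required":["targets"]}

```bash
mkdir -p pics; ls
python3 - <<'E'
from cell import readout, vision, env
import cv2,numpy as np
print(readout.observe()); print(env.nose_length)
for n in ["scene","side","wrist"]:
    d=vision.get_image(n); cv2.imwrite(f"pics/{n}0.png",d["img"]); print(n,{k:v for k,v in d.items() if k!="img"})
E
```

```text
pics
{'t': 0.0, 'q': array([-1.40509486e+00,  8.79473385e-02,  1.37224808e+00,  1.10723026e-05,
        1.68360661e+00, -1.03097716e-01]), 'joint_velocities': array([-3.46256002e-04, -3.74566503e-04,  5.12007699e-04, -2.96002208e-05,
        6.10783062e-04, -2.59713950e-03]), 'joint_torque': array([ 2.76819637e-04, -3.40180528e+01, -3.02424216e+01,  7.18920864e-02,
        3.29398981e-02, -1.69474511e-04]), 'position': array([ 0.14604493, -0.53013597,  0.40351103]), 'eef_rot': array([-3.11107267e+00, -4.20664744e-01,  9.12752696e-05]), 'wrist_force': array([ 0.04656593,  0.54663962, -0.46441901]), 'ft_torque': array([-0.00667662,  0.00067808, -0.01893475]), 'grip_width': 0.09405593441481158}
0.1992
scene {'fov_y': 50.25921227918856, 'cx': 321.1655429729772, 'cy': 200.4806070828498, 'xyz': array([0.86893155, 0.60615144, 0.89341047]), 'rotation': array([0.24251327, 0.91009506, 2.44229851])}
side {'fov_y': 47.646608711085065, 'cx': 322.418582728027, 'cy': 199.40181796143187, 'xyz': array([0.20954913, 0.62816479, 0.84333204]), 'rotation': array([ 0.25809485, -0.99087009, -2.49452963])}
wrist {'fov_y': 68.44737298147655, 'cx': 320.834473520298, 'cy': 197.5650062679562, 'xyz': array([ 0.21259069, -0.51061425,  0.38349505]), 'rotation': array([-0.20323129,  0.15849788, -1.29540454])}
```

View pics/scene0.png

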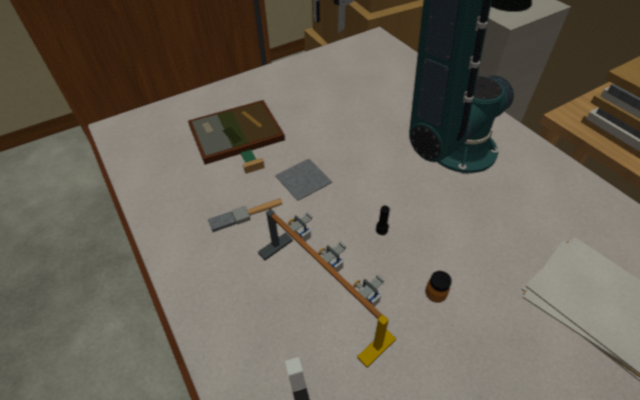

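View pics/side0.png

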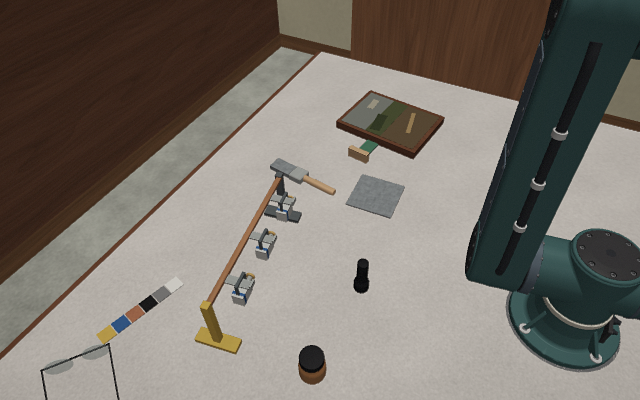

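View pics/wrist0.png

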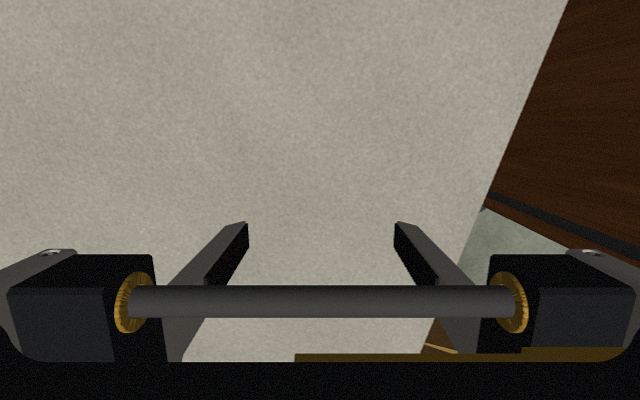

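```bash
cat > h.py <<'E'
import numpy as np,cv2
from scipy.spatial.transform import Rotation as R
def cam(d):
    h=d["img"].shape[0]; f=h/2/np.tan(np.radians(d["fov_y"])/2)
    return f,d["cx"],d["cy"],np.array(d["xyz"]),R.from_rotvec(d["rotation"]).as_matrix()
def ray(d,u,v):
    f,cx,cy,o,M=cam(d); r=M@np.array([(u-cx)/f,-(v-cy)/f,-1.0]); return o,r/np.linalg.norm(r)
def onz(d,u,v,z):
    o,r=ray(d,u,v); return o+r*(z-o[2])/r[2]
def proj(d,p):
    f,cx,cy,o,M=cam(d); c=M.T@(np.asarray(p)-o); return np.array([cx+f*c[0]/-c[2],cy-f*c[1]/-c[2]])
def tri(l):
    A=0;b=0
    for o,r in l:
        P=np.eye(3)-np.outer(r,r);A=A+P;b=b+P@o
    x=np.linalg.solve(A,b); return x,[np.linalg.norm((np.eye(3)-np.outer(r,r))@(x-o)) for o,r in l]
def save(n,img,box=None,s=1):
    if box: x0,y0,x1,y1=box; img=img[y0:y1,x0:x1]
    img=cv2.resize(img,None,fx=s,fy=s,interpolation=cv2.INTER_CUBIC); cv2.imwrite(f"pics/{n}.png",img)
E
python3 - <<'E'
from h import *
import pickle
from cell import vision
D={n:vision.get_image(n) for n in ["scene","side"]}
pickle.dump(D,open("D0.pkl","wb"))
save("sc_a",D["scene"]["img"],(180,90,400,370),2.1)
save("si_a",D["side"]["img"],(190,80,450,390),1.9)
E
```

```text
(no output)
```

View pics/sc_a.png

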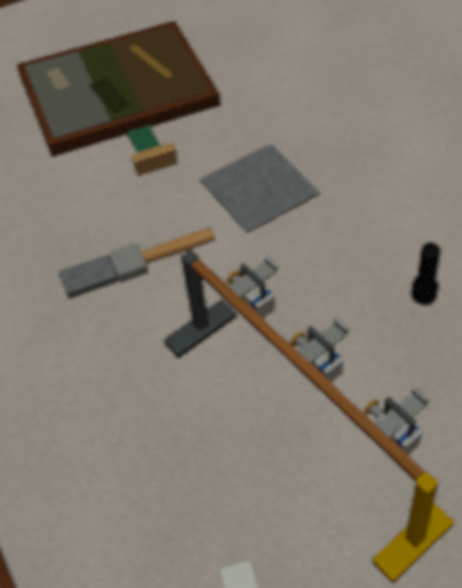

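View pics/si_a.png

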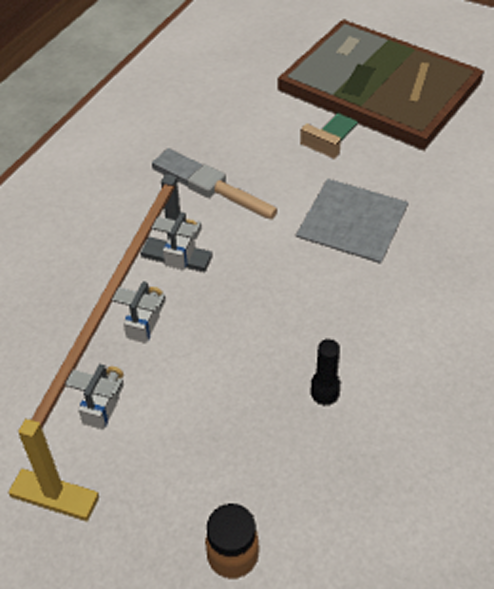

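Run:
```python
from h import *
import pickle
D=pickle.load(open("D0.pkl","rb"));S,T=D["scene"],D["side"]
s=lambda x,y:(x/2.1+180,y/2.1+90); t=lambda x,y:(x/1.9+190,y/1.9+80)
def both(n,a,b):
    x,e=tri([ray(S,*s(*a)),ray(T,*t(*b))]); print(n,x.round(4),np.array(e).round(4))
both("ytop",(427,482),(31,428)); both("dtop",(190,258),(170,182))
both("pad L",(201,181),(329,181)); both("pad far",(270,147),(407,203));both("pad R",(318,192),(380,261));both("pad near",(248,229),(297,236))
both("block top L",(133,157),(302,127));both("block top R",(176,147),(341,143))
for n,a,b in [("yfootA",(392,580),(11,493)),("yfootB",(452,523),(90,517))]: both(n,a,b)
both("paint corner near",(52,148),(280,80));both("paint corner2",(219,97),(425,138));
both("torch top",(430,247),(328,344));
```

```text
ytop [0.5907 0.3609 0.1355] [0.0012 0.0012]
dtop [0.6508 0.0147 0.1328] [0.0003 0.0003]
pad L [ 0.5346 -0.2079 -0.0043] [0.0012 0.0012]
pad far [ 0.4195 -0.2136 -0.0022] [0.0019 0.0019]
pad R [ 0.412  -0.0964  0.0016] [0.0001 0.0001]
pad near [ 0.5266 -0.0876  0.0026] [0.0011 0.0011]
block top L [ 0.6051 -0.2664  0.0279] [0.0013 0.0013]
block top R [ 0.5423 -0.2637  0.0204] [0.0016 0.0016]
yfootA [0.6333 0.3816 0.0027] [0.0013 0.0013]
yfootB [ 0.5461  0.3652 -0.0007] [0.0024 0.0024]
paint corner near [ 0.6897 -0.3614  0.0165] [0.0023 0.0023]
paint corner2 [ 0.4385 -0.3293  0.0183] [0.0032 0.0032]
torch top [0.3955 0.1171 0.0918] [0.0009 0.0009]
```

```bash
cat >> h.py <<'E'
def tool(st): return np.array(st["position"]),R.from_rotvec(st["eef_rot"]).as_matrix()
def delta(st,target_pos,yaw_x=None):
    """mm travel in tool axes to target TCP; tool-z turn to bring tool x to world angle yaw_x(rad), pointing down"""
    p,M=tool(st); tr=M.T@(np.asarray(target_pos)-p)*1000
    if yaw_x is None: return tr.round(1),None
    G=np.column_stack([[np.cos(yaw_x),np.sin(yaw_x),0],[np.sin(yaw_x),-np.cos(yaw_x),0],[0,0,-1]])
    return tr.round(1),R.from_matrix(M.T@G).as_rotvec().round(4)
E
python3 - <<'E'
from h import *
from cell import readout,vision
st=readout.observe();p,M=tool(st);d=vision.get_image("wrist");f,cx,cy,o,C=cam(d)
print("cam in tool",(M.T@(o-p)).round(4));print("view dir tool",(M.T@-C[:,2]).round(3),"right",(M.T@C[:,0]).round(3),"up",(M.T@C[:,1]).round(3))
print(st["t"],M.round(3))
# where image centre would hit plane at 0.4 below
print(delta(st,[0.43,-0.27,0.42],0.17))
E
```

```text
cam in tool [ 0.0693 -0.0011  0.0202]
view dir tool [-0.238 -0.001  0.971] right [-0.     1.     0.001] up [0.971 0.    0.238]
0.25 [[ 0.964  0.266 -0.   ]
 [ 0.266 -0.964  0.001]
 [ 0.    -0.001 -1.   ]]
(array([ 342.9, -175.5,  -15.6]), array([-0.001 , -0.0001,  0.0988]))
```

Request:
apply_moves --targets '[{"travel": [40,-16,3],"delta_rot": [0,0,0.012]},{"travel": [44,-18,3],"delta_rot": [0,0,0.012]},{"travel": [44,-18,3],"delta_rot": [0,0,0.012]},{"travel": [44,-18,3],"delta_rot": [0,0,0.012]},{"travel": [44,-18,3],"delta_rot": [0,0,0.012]},{"travel": [44,-18,3],"delta_rot": [0,0,0.012]},{"travel": [44,-18,3],"delta_rot": [0,0,0.012]},{"travel": [44,-18,3],"delta_rot": [0,0,0.012]}]'

```text
t: 1.1
position: [0.4546, -0.3124, 0.3807]
eef_rot: [3.129, 0.27, 0.0]
wrist_force: [-0.4, 0.1, 0.3]
grip_width: 0.0938
```

Request:
apply_moves --targets '[{"travel": [0,0,0],"delta_rot": [0,0,0]},{"travel": [0,0,0],"delta_rot": [0,0,0]}]'

```text
t: 1.3
position: [0.4539, -0.3131, 0.3803]
eef_rot: [-3.129, -0.275, 0.002]
wrist_force: [-0.1, 0.2, 0.3]
grip_width: 0.0936
```

Run:
```python
from h import *
import pickle
from cell import readout,vision
st=readout.observe();print(st["position"],st["joint_velocities"].round(3))
d=vision.get_image("wrist");pickle.dump(d,open("W1.pkl","wb"));save("w1",d["img"]);
```

```text
[ 0.45391249 -0.31310182  0.38027608] [-0.046 -0.016  0.005 -0.007  0.001  0.001]
```

View pics/w1.png

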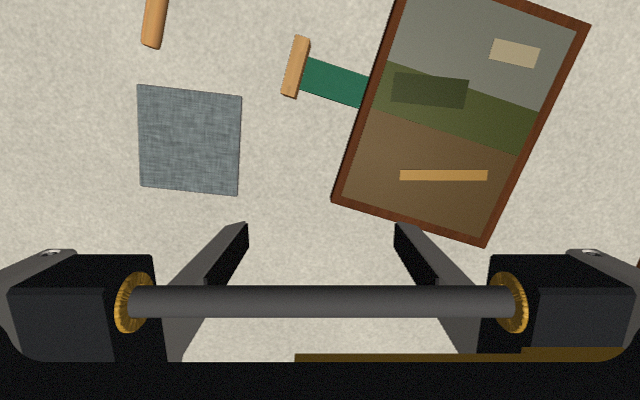

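Run:
```python
from h import *
import pickle
d=pickle.load(open("W1.pkl","rb"));im=d["img"];hsv=cv2.cvtColor(im,cv2.COLOR_BGR2HSV)
g=cv2.inRange(hsv,(70,90,40),(95,255,255));g[:, 375:]=0
cs,_=cv2.findContours(g,cv2.RETR_EXTERNAL,cv2.CHAIN_APPROX_NONE);c=max(cs,key=cv2.contourArea)
r=cv2.minAreaRect(c);print("green",r);ap=cv2.approxPolyDP(c,4,True)[:,0];print(ap)
for p in ap: print(p,onz(d,p[0],p[1],.006).round(4))
b=cv2.boxPoints(r);B=np.array([onz(d,*p,.006) for p in b]);print(B.round(4));print("c",B.mean(0))
# pad
sat=hsv[:,:,1]; roi=np.zeros(im.shape[:2],np.uint8);roi[60:215,120:260]=1
Lm=cv2.GaussianBlur(im,(5,5),0).astype(int)
m=((Lm[:,:,0]>=Lm[:,:,2]-2)&(roi>0)).astype(np.uint8)*255
m=cv2.morphologyEx(m,cv2.MORPH_CLOSE,np.ones((7,7)));m=cv2.morphologyEx(m,cv2.MORPH_OPEN,np.ones((7,7)))
c=max(cv2.findContours(m,cv2.RETR_EXTERNAL,cv2.CHAIN_APPROX_NONE)[0],key=cv2.contourArea)
r=cv2.minAreaRect(c);b=cv2.boxPoints(r);print("pad",r)
ap=cv2.approxPolyDP(c,6,True)[:,0];P=np.array([onz(d,*p,.006) for p in ap]);print(ap.tolist(),P.round(4));print("c",P.mean(0), [np.linalg.norm(P[i]-P[i-1]).round(4) for i in range(len(P))])
# block top
o=cv2.inRange(hsv,(5,60,120),(25,255,255));o[:, :270]=0;o[:, 325:]=0;o[115:]=0
c=max(cv2.findContours(o,cv2.RETR_EXTERNAL,cv2.CHAIN_APPROX_NONE)[0],key=cv2.contourArea);r=cv2.minAreaRect(c);print("block",r);b=cv2.boxPoints(r);print(np.array([onz(d,*p,.030) for p in b]).round(4))
save("w1c",im,(270,0,430,220),3.2*0.8)
```

```text
green ((333.1499938964844, 82.55001068115234), (63.87800216674805, 33.203914642333984), 18.434947967529297)
[[308  57]
 [300  89]
 [359 106]
 [368  77]]
[308  57] [ 0.5917 -0.2727  0.006 ]
[300  89] [ 0.557  -0.2692  0.006 ]
[359 106] [ 0.5506 -0.3391  0.006 ]
[368  77] [ 0.583  -0.3426  0.006 ]
[[ 0.5574 -0.2664  0.006 ]
 [ 0.592  -0.2728  0.006 ]
 [ 0.5832 -0.3434  0.006 ]
 [ 0.5478 -0.3387  0.006 ]]
c [ 0.5701036  -0.30531365  0.006     ]
pad ((187.01519775390625, 139.71131896972656), (103.6460189819336, 104.749755859375), 3.012787342071533)
[[138, 85], [141, 184], [236, 194], [240, 97]] [[ 0.5293 -0.0877  0.006 ]
 [ 0.4144 -0.0945  0.006 ]
 [ 0.4222 -0.2106  0.006 ]
 [ 0.5365 -0.203   0.006 ]]
c [ 0.47558868 -0.14892788  0.006     ] [np.float64(0.1156), np.float64(0.1151), np.float64(0.1164), np.float64(0.1146)]
block ((294.6360168457031, 65.48316955566406), (16.033077239990234, 61.587379455566406), 14.74356460571289)
[[ 0.5466 -0.25    0.03  ]
 [ 0.6062 -0.2577  0.03  ]
 [ 0.6052 -0.2738  0.03  ]
 [ 0.5454 -0.2669  0.03  ]]
```

View pics/w1c.png

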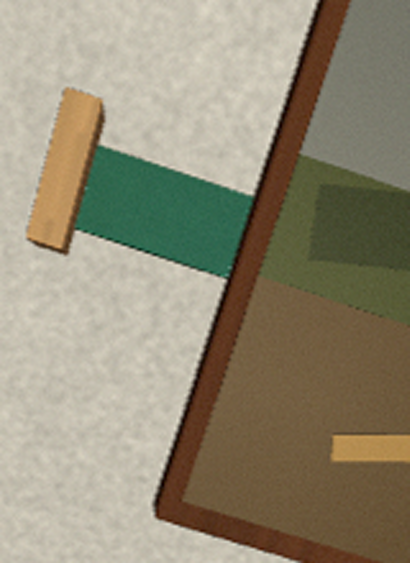

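Request:
apply_moves --targets '[{"travel": [14,-40,0]},{"travel": [15,-44,0]},{"travel": [15,-44,0]},{"travel": [15,-44,0]},{"travel": [15,-44,0]},{"travel": [15,-44,0]},{"travel": [15,-44,0]},{"travel": [15,-44,0]}]'

```text
invalid input at $.targets[0]: expected keys travel, delta_rot
```

Request:
apply_moves --targets '[{"travel": [15,-44,0]},{"travel": [15,-44,0]},{"travel": [12,-36,0]},{"travel": [0,0,0]},{"travel": [0,0,0]}]'

```text
invalid input at $.targets[0]: expected keys travel, delta_rot
```

Run:
```python
from h import *
import pickle
from cell import readout,vision
st=readout.observe();print(st["position"],st["q"].round(2))
d=vision.get_image("wrist");pickle.dump(d,open("W2.pkl","wb"));save("w2",d["img"]);
```

```text
[ 0.45315311 -0.31387126  0.38052014] [-0.71  0.1   1.41 -0.    1.64  0.69]
```

View pics/w2.png

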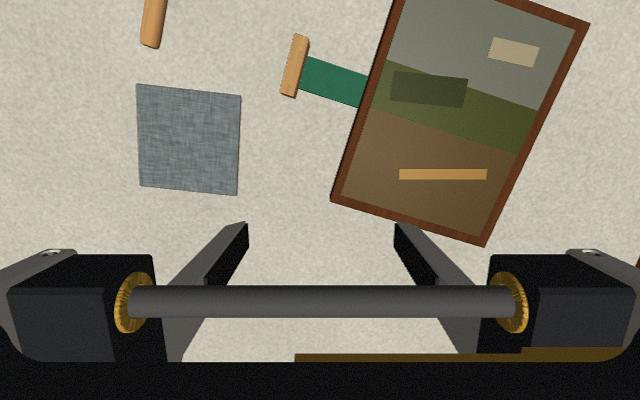

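Request:
apply_moves --targets '[{"travel": [14,-40,0],"delta_rot": [0,0,0]},{"travel": [15,-44,0],"delta_rot": [0,0,0]},{"travel": [15,-44,0],"delta_rot": [0,0,0]},{"travel": [15,-44,0],"delta_rot": [0,0,0]},{"travel": [15,-44,0],"delta_rot": [0,0,0]},{"travel": [15,-44,0],"delta_rot": [0,0,0]},{"travel": [15,-44,0],"delta_rot": [0,0,0]},{"travel": [15,-44,0],"delta_rot": [0,0,0]}]'

```text
t: 2.2
position: [0.5103, 0.0495, 0.3813]
eef_rot: [3.13, 0.266, 0.002]
wrist_force: [-0.0, -0.2, -0.5]
grip_width: 0.0943
```

Request:
apply_moves --targets '[{"travel": [15,-44,0],"delta_rot": [0,0,0]},{"travel": [15,-44,0],"delta_rot": [0,0,0]},{"travel": [12,-36,0],"delta_rot": [0,0,0]},{"travel": [0,0,0],"delta_rot": [0,0,0]},{"travel": [0,0,0],"delta_rot": [0,0,0]}]'

```text
t: 2.7
position: [0.5308, 0.1778, 0.3807]
eef_rot: [3.129, 0.27, -0.0]
wrist_force: [-0.2, 0.5, -1.2]
grip_width: 0.0943
```

Run:
```python
from h import *
import pickle
from cell import readout,vision
st=readout.observe();print(st["position"],st["q"].round(2),st["eef_rot"])
d=vision.get_image("wrist");pickle.dump(d,open("W2.pkl","wb"));save("w2",d["img"]);
```

```text
[0.53080929 0.17780605 0.38066286] [ 0.22  0.11  1.39 -0.    1.64  1.62] [ 3.12890373e+00  2.69790484e-01 -2.46583664e-04]
```

View pics/w2.png

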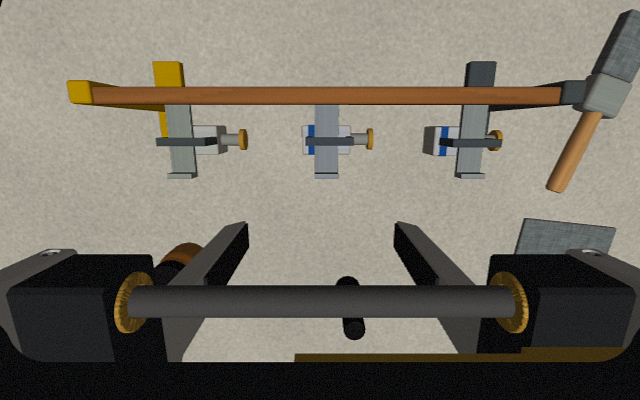

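Run:
```python
from h import *
import pickle
d=pickle.load(open("W2.pkl","rb"));im=d["img"];hsv=cv2.cvtColor(im,cv2.COLOR_BGR2HSV)
save("w2a",im,(60,50,360,200),2.6);save("w2b",im,(290,50,590,200),2.6)
o=cv2.inRange(hsv,(4,90,60),(20,255,255));o[:80]=0;o[112:]=0
c=max(cv2.findContours(o,cv2.RETR_EXTERNAL,cv2.CHAIN_APPROX_NONE)[0],key=cv2.contourArea);r=cv2.minAreaRect(c);print("rail",r)
# bottom edge of rail (front, nearer -x)
us=np.arange(100,555,5);top=[];bot=[]
for u in us:
    v=np.where(o[:,u])[0]; top.append(v.min()-.5);bot.append(v.max()+.5)
for nm,a in(("top",top),("bot",bot)):
    k=np.polyfit(us,a,1);print(nm,k, "at",np.polyval(k,[100,555]))
    for z in(.139,.129):
        P=[onz(d,u,np.polyval(k,u),z) for u in(100,555)];dd=P[1]-P[0];print(z,P[0].round(4),P[1].round(4),"yaw of rack x",np.degrees(np.arctan2(dd[0],-dd[1])))
```

```text
rail ((326.0, 94.5), (19.0, 470.0), 90.0)
top [9.10973085e-04 8.61270107e+01] at [86.21810798 86.63260073]
0.139 [0.5987 0.3497 0.139 ] [0.6536 0.0315 0.139 ] yaw of rack x 9.792364093763751
0.129 [0.5987 0.3569 0.129 ] [0.6561 0.0243 0.129 ] yaw of rack x 9.792364093763762
bot [-3.72670807e-03  1.05381510e+02] at [105.00883899 103.31318681]
0.139 [0.5857 0.3498 0.139 ] [0.6428 0.0274 0.139 ] yaw of rack x 10.044297925133883
0.129 [0.5852 0.357  0.129 ] [0.6448 0.0201 0.129 ] yaw of rack x 10.044297925133883
```

View pics/w2a.png

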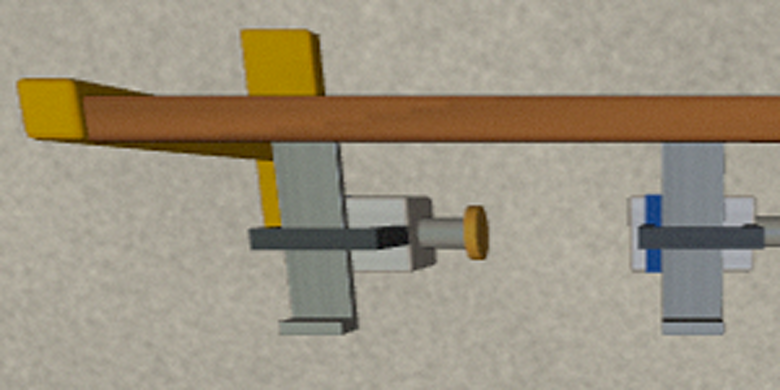

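View pics/w2b.png

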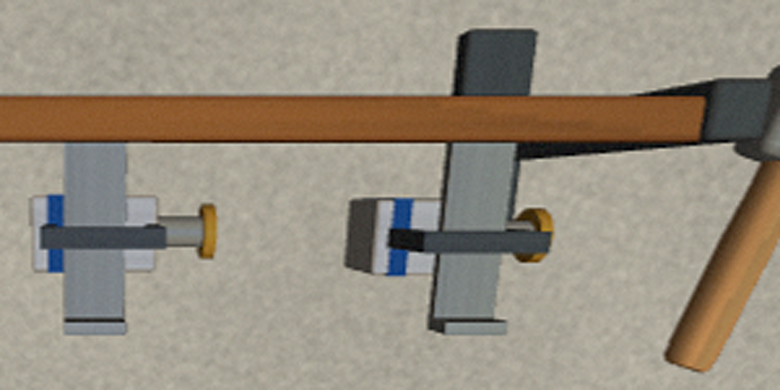

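Run:
```python
from h import *
import pickle
d=pickle.load(open("W2.pkl","rb"))
yaw=np.radians(9.9);ex=np.array([np.cos(yaw),np.sin(yaw),0]);ey=np.array([-np.sin(yaw),np.cos(yaw),0])
A=lambda x,y:(x/2.6+60,y/2.6+50);B=lambda x,y:(x/2.6+290,y/2.6+50)
L=[onz(d,*A(311.5,326),.143),onz(d,*A(693,326),.143),onz(d,*B(475.5,326),.143)]
for i,p in enumerate(L): print("lip",p.round(4),"rackO x est",(p@ex+.053).round(4),"y",(p@ey-[.11,0,-.11][i]).round(4))
# rail ends: 
for nm,q in(("Lend",A(85,138)),("Rend",B(703,138))):
    p=onz(d,*q,.139);print(nm,p.round(4),p@ex,p@ey)
# bail centre z top .140 : hook2 bail u 640..764, v 237 -> tops
for nm,(a,b),f in(("b1",(249,378),A),("b2",(639,763),A),("b3",(424,550),B)):
    p=[onz(d,*f(u,237),.140) for u in(a,b)];print(nm,[ (x@ex).round(4) for x in p],[(x@ey).round(4) for x in p])
for nm,q in(("head1",A(488,232)),("head2",B(216,230)),("head3",B(552,235))):
    p=onz(d,*q,.099);print(nm,(p@ex).round(4),(p@ey).round(4))
for nm,q in(("house2L",A(629,233)),("house2R",A(755,233))):
    p=onz(d,*q,.113);print(nm,(p@ex).round(4),(p@ey).round(4))
```

```text
lip [0.5451 0.2884 0.143 ] rackO x est 0.6396 y 0.0804
lip [0.5638 0.1803 0.143 ] rackO x est 0.6394 y 0.0807
lip [0.5825 0.0725 0.143 ] rackO x est 0.6393 y 0.0813
Lend [0.5862 0.355  0.139 ] 0.6384939632730325 0.2489024484400081
Rend [0.6437 0.0237 0.139 ] 0.6381442496017447 -0.0873444853623744
b1 [np.float64(0.6116), np.float64(0.6115)] [np.float64(0.2067), np.float64(0.1701)]
b2 [np.float64(0.6115), np.float64(0.6114)] [np.float64(0.0961), np.float64(0.0609)]
b3 [np.float64(0.6113), np.float64(0.6113)] [np.float64(-0.0126), np.float64(-0.0483)]
head1 0.6111 0.1488
head2 0.6116 0.0393
head3 0.6099 -0.0737
house2L 0.6113 0.1006
house2R 0.6113 0.0605
```

```bash
cat >> h.py <<'E'
YAW=np.radians(9.9);EX=np.array([np.cos(YAW),np.sin(YAW),0]);EY=np.array([-np.sin(YAW),np.cos(YAW),0]);EZ=np.array([0,0,1.])
def rk(X,Y,z): return EX*X+EY*Y+EZ*z
E
python3 - <<'E'
from h import *
from cell import readout
st=readout.observe();print(delta(st,rk(.611,.180,.380),YAW),delta(st,rk(.611,.180,.287),YAW))
E
```

```text
(array([ 57.4, -96.8,   0.6]), array([ 0.0011,  0.0002, -0.002 ])) (array([ 57.5, -96.9,  93.6]), array([ 0.0011,  0.0002, -0.002 ]))
```

Request:
apply_moves --targets '[{"travel": [17,-29,0],"delta_rot": [0.001,0,-0.002]},{"travel": [20,-34,0],"delta_rot": [0,0,0]},{"travel": [20.4,-33.8,0],"delta_rot": [0,0,0]},{"travel": [0,0,20],"delta_rot": [0,0,0]},{"travel": [0,0,20],"delta_rot": [0,0,0]},{"travel": [0,0,0],"delta_rot": [0,0,0]},{"travel": [0,0,0],"delta_rot": [0,0,0]}]'

```text
t: 3.45
position: [0.5708, 0.2822, 0.3408]
eef_rot: [-3.13, -0.27, 0.001]
wrist_force: [0.2, 0.3, 0.1]
grip_width: 0.0942
```

Run:
```python
from h import *
from cell import readout,vision
st=readout.observe();print(delta(st,rk(.611,.180,.287),YAW))
d=vision.get_image("side");save("s1",d["img"],(190,180,350,360),3.2)
d=vision.get_image("wrist");save("w3",d["img"])
```

```text
(array([ 0.2, -0.1, 53.8]), array([-0.0004,  0.0007, -0.0007]))
```

View pics/s1.png

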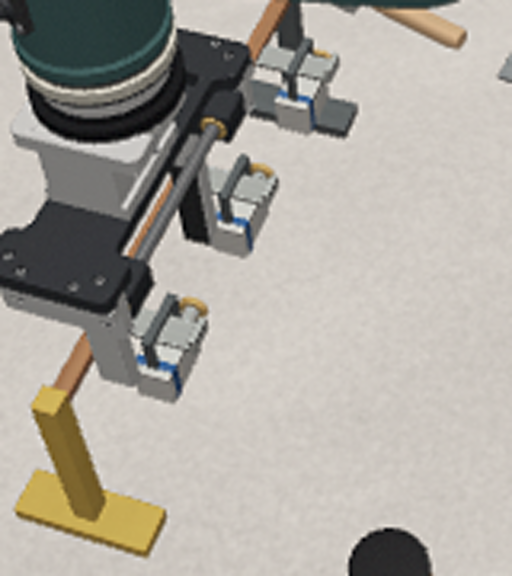

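View pics/w3.png

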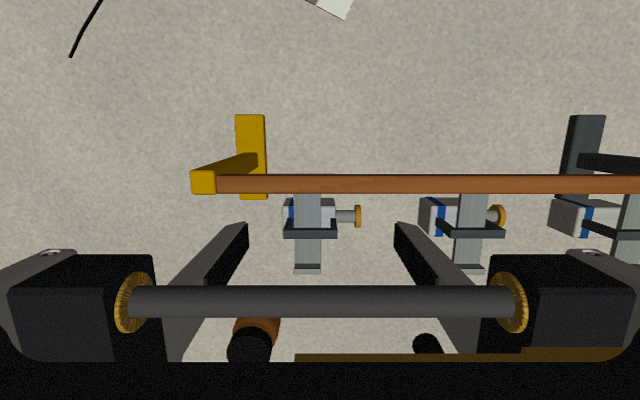

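Request:
apply_moves --targets '[{"travel": [0,0,20],"delta_rot": [0,0,0]},{"travel": [0,0,20],"delta_rot": [0,0,0]},{"travel": [0,0,14],"delta_rot": [0,0,0]},{"travel": [0,0,0],"delta_rot": [0,0,0]},{"travel": [0,0,0],"delta_rot": [0,0,0]}]' --gripper 0.72

```text
t: 4.05
position: [0.5706, 0.284, 0.2875]
eef_rot: [-3.129, -0.274, -0.001]
wrist_force: [-1.0, -0.1, 0.3]
grip_width: 0.068
```

Run:
```python
from h import *
from cell import readout,vision
st=readout.observe();print(st["t"],delta(st,rk(.611,.180,.287),YAW),st["grip_width"],st["wrist_force"])
d=vision.get_image("wrist");save("w4",d["img"])
```

```text
4.05 (array([0. , 1.7, 0.5]), array([-0.0011, -0.0009,  0.0017])) 0.06796310609526655 [-0.97444148 -0.0561403   0.33745729]
```

View pics/w4.png

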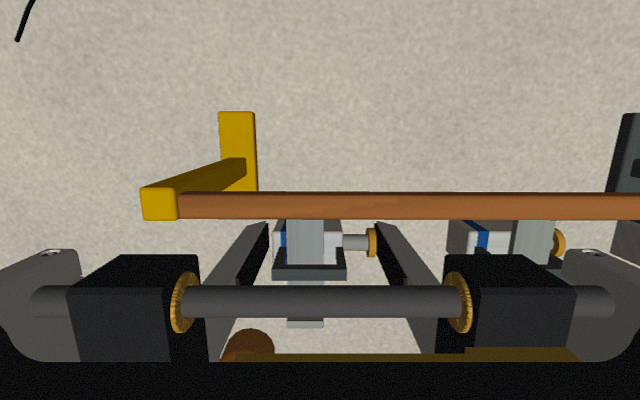

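Request:
apply_moves --targets '[{"travel": [0,0.5,0],"delta_rot": [0,0,0]},{"travel": [0,0,0],"delta_rot": [0,0,0]},{"travel": [0,0,0],"delta_rot": [0,0,0]},{"travel": [0,0,0],"delta_rot": [0,0,0]}]' --gripper 0.64

```text
t: 4.5
position: [0.5706, 0.2837, 0.2873]
eef_rot: [-3.128, -0.274, -0.001]
wrist_force: [0.8, -0.8, -0.5]
grip_width: 0.0598
```

Request:
apply_moves --targets '[{"travel": [0,0,0],"delta_rot": [0,0,0]},{"travel": [0,0,0],"delta_rot": [0,0,0]},{"travel": [0,0,0],"delta_rot": [0,0,0]}]' --gripper 0.62

```text
t: 4.8
position: [0.5705, 0.2839, 0.287]
eef_rot: [-3.128, -0.274, -0.001]
wrist_force: [-0.3, 0.3, 0.9]
grip_width: 0.0584
```

Request:
apply_moves --targets '[{"travel": [0,0,0],"delta_rot": [0,0,0]},{"travel": [0,0,0],"delta_rot": [0,0,0]},{"travel": [0,0,0],"delta_rot": [0,0,0]}]' --gripper 0.61

```text
t: 5.1
position: [0.5705, 0.2839, 0.2868]
eef_rot: [-3.128, -0.274, -0.0]
wrist_force: [0.3, 2.5, 0.8]
grip_width: 0.0572
```

```bash
cat >> h.py <<'E'
def avg(n=10):
    from cell import readout,vision
    W=[];F=[];P=[];T=[]
    for i in range(n):
        s=readout.observe();W.append(s["grip_width"]*1e3);F.append(s["wrist_force"]);P.append(s["position"]);T.append(s["ft_torque"])
        d=vision.get_image("wrist")
    W=np.array(W);F=np.array(F)
    print("t",s["t"],"W",W.mean().round(3),"+-",(W.std()/n**.5).round(3),"F rack",np.array([F.mean(0)@EX,F.mean(0)@EY,F.mean(0)[2]]).round(2),"sd",F.std(0).round(2),"pos rack",(np.mean(P,0)@np.column_stack([EX,EY,EZ])).round(4),"T",np.mean(T,0).round(3))
    return d
E
python3 - <<'E'
from h import *
d=avg(8);save("w5",d["img"],(200,160,440,300),3.2)
E
```

```text
t 5.45 W 57.27 +- 0.037 F rack [0.2  1.78 1.31] sd [0.26 0.59 0.33] pos rack [0.6108 0.1814 0.2868] T [0.256 0.037 0.004]
```

View pics/w5.png

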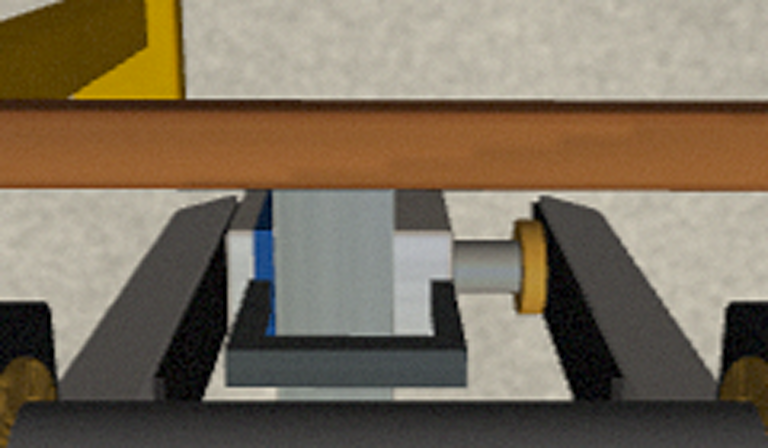

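Request:
apply_moves --targets '[{"travel": [0,-1.5,0],"delta_rot": [0,0,0]},{"travel": [0,0,0],"delta_rot": [0,0,0]},{"travel": [0,0,0],"delta_rot": [0,0,0]}]'

```text
t: 5.8
position: [0.5704, 0.2846, 0.2867]
eef_rot: [3.129, 0.273, -0.0]
wrist_force: [0.3, -1.9, 1.1]
grip_width: 0.0577
```

Run:
```python
from h import *
d=avg(6)
```

```text
t 6.05 W 57.587 +- 0.073 F rack [ 0.05 -1.99  1.15] sd [0.29 0.56 0.36] pos rack [0.6108 0.1824 0.2867] T [-0.272 -0.09   0.008]
```

Request:
apply_moves --targets '[{"travel": [0,0.5,-0.5],"delta_rot": [0,0,0]},{"travel": [0,0,0],"delta_rot": [0,0,0]},{"travel": [0,0,0],"delta_rot": [0,0,0]}]' --gripper 0.59

```text
t: 6.4
position: [0.5701, 0.285, 0.2867]
eef_rot: [-3.128, -0.275, 0.002]
wrist_force: [-1.4, 0.1, -1.0]
grip_width: 0.0555
```

Run:
```python
from h import *
d=avg(8)
```

```text
t 6.75 W 55.544 +- 0.064 F rack [-0.21  0.1  -0.94] sd [0.59 0.33 0.57] pos rack [0.6106 0.1825 0.2868] T [ 0.016 -0.005 -0.018]
```

Request:
apply_moves --targets '[{"travel": [0,0,1],"delta_rot": [0,0,0]},{"travel": [0,0,0],"delta_rot": [0,0,0]}]'

```text
t: 7.0
position: [0.5704, 0.2846, 0.2867]
eef_rot: [-3.129, -0.274, -0.001]
wrist_force: [-0.7, -0.1, 1.0]
grip_width: 0.0557
```

Request:
apply_moves --targets '[{"travel": [0,0,1],"delta_rot": [0,0,0]},{"travel": [0,0,0],"delta_rot": [0,0,0]}]'

```text
t: 7.2
position: [0.5706, 0.2846, 0.2865]
eef_rot: [-3.128, -0.274, -0.003]
wrist_force: [-1.2, -1.0, 4.8]
grip_width: 0.0557
```

Request:
apply_moves --targets '[{"travel": [0,0,1],"delta_rot": [0,0,0]},{"travel": [0,0,0],"delta_rot": [0,0,0]}]'

```text
t: 7.4
position: [0.5708, 0.2846, 0.2863]
eef_rot: [-3.128, -0.274, -0.006]
wrist_force: [-0.5, -0.9, 6.6]
grip_width: 0.0558
```

Run:
```python
from h import *
d=avg(4);save("w6",d["img"],(200,160,440,300),3.2)
```

```text
t 7.55 W 55.538 +- 0.098 F rack [-0.64 -0.93  6.82] sd [0.6  0.47 0.29] pos rack [0.6112 0.1822 0.2863] T [-0.145  0.081  0.002]
```

View pics/w6.png

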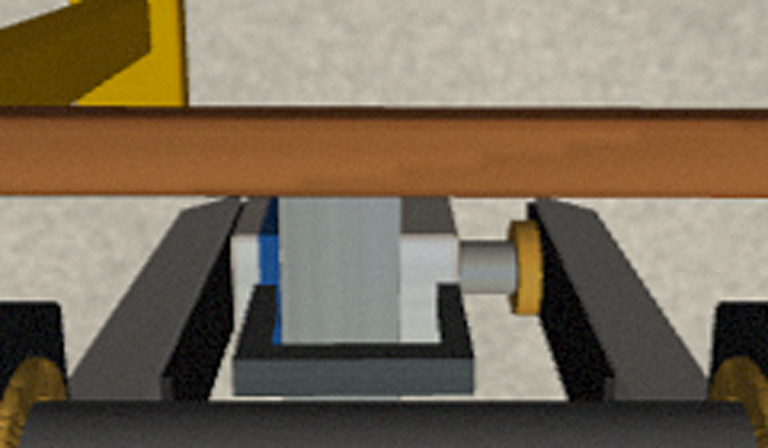

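Request:
apply_moves --targets '[{"travel": [0,0,1],"delta_rot": [0,0,0]},{"travel": [0,0,0],"delta_rot": [0,0,0]}]'

```text
t: 7.8
position: [0.5709, 0.2846, 0.2859]
eef_rot: [-3.128, -0.274, -0.007]
wrist_force: [-0.7, -0.4, 8.4]
grip_width: 0.0556
```

Request:
apply_moves --targets '[{"travel": [0,0,1],"delta_rot": [0,0,0]},{"travel": [0,0,0],"delta_rot": [0,0,0]}]'

```text
t: 8.0
position: [0.571, 0.2847, 0.2851]
eef_rot: [-3.128, -0.274, -0.008]
wrist_force: [-0.4, -0.5, 8.6]
grip_width: 0.0555
```

Request:
apply_moves --targets '[{"travel": [0,0,1],"delta_rot": [0,0,0]},{"travel": [0,0,0],"delta_rot": [0,0,0]}]'

```text
t: 8.2
position: [0.571, 0.2846, 0.2842]
eef_rot: [-3.128, -0.274, -0.008]
wrist_force: [0.6, -0.6, 8.5]
grip_width: 0.0555
```

Request:
apply_moves --targets '[{"travel": [0,0,-1],"delta_rot": [0,0,0]},{"travel": [0,0,-1],"delta_rot": [0,0,0]},{"travel": [0,0,0],"delta_rot": [0,0,0]},{"travel": [0,0,0],"delta_rot": [0,0,0]}]'

```text
t: 8.6
position: [0.5707, 0.2846, 0.2842]
eef_rot: [-3.129, -0.274, -0.003]
wrist_force: [1.0, -0.5, 5.8]
grip_width: 0.0557
```

Request:
apply_moves --targets '[{"travel": [0,0,0],"delta_rot": [0,0,0]},{"travel": [0,0,0],"delta_rot": [0,0,0]}]' --gripper 0.62

```text
t: 8.8
position: [0.5704, 0.2846, 0.2832]
eef_rot: [-3.129, -0.274, 0.0]
wrist_force: [0.4, -0.8, 3.8]
grip_width: 0.0586
```

Request:
apply_moves --targets '[{"travel": [0,0,0],"delta_rot": [0,0,0]},{"travel": [0,0,0],"delta_rot": [0,0,0]},{"travel": [0,0,0],"delta_rot": [0,0,0]}]' --gripper 0.72

```text
t: 9.1
position: [0.5699, 0.2848, 0.2819]
eef_rot: [-3.129, -0.275, 0.004]
wrist_force: [-0.0, 0.4, 0.4]
grip_width: 0.0673
```

Run:
```python
from h import *
d=avg(6);save("w7",d["img"],(200,160,440,300),3.2)
from cell import readout
st=readout.observe();print(delta(st,rk(.611,.0725,.380),YAW))
```

```text
t 9.35 W 67.502 +- 0.067 F rack [-0.12 -0.1   0.04] sd [0.44 0.44 0.36] pos rack [0.6106 0.1825 0.2824] T [ 0.02  -0.005  0.014]
(array([  0. , 109.8, -97.1]), array([-0.001 ,  0.0003,  0.0021]))
```

View pics/w7.png

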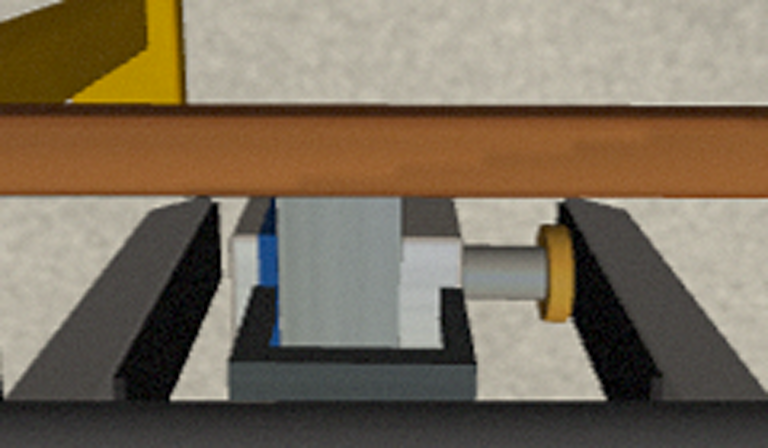

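Request:
apply_moves --targets '[{"travel": [0,0,-20],"delta_rot": [0,0,0]},{"travel": [0,0,-25],"delta_rot": [0,0,0]},{"travel": [0,0,-25],"delta_rot": [0,0,0]},{"travel": [0,0,0],"delta_rot": [0,0,0]},{"travel": [0,35,0],"delta_rot": [0,0,0]},{"travel": [0,40,0],"delta_rot": [0,0,0]},{"travel": [0,36,0],"delta_rot": [0,0,0]},{"travel": [0,0,0],"delta_rot": [0,0,0]}]'

```text
t: 10.2
position: [0.5902, 0.1715, 0.3514]
eef_rot: [3.129, 0.266, -0.004]
wrist_force: [0.8, -0.5, -0.3]
grip_width: 0.0675
```

Run:
```python
from h import *
from cell import readout,vision
d=vision.get_image("wrist");d=vision.get_image("wrist")
st=readout.observe();print(st["t"],delta(st,rk(.611,.0715,.287),YAW));save("w8",d["img"])
```

```text
10.3 (array([ 0.3, -0.6, 64.7]), array([-0.0017,  0.0019,  0.0005]))
```

View pics/w8.png

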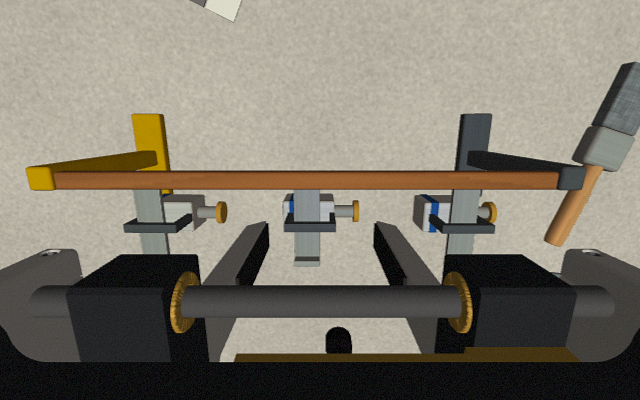

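Request:
apply_moves --targets '[{"travel": [0,0,20],"delta_rot": [0,0,0]},{"travel": [0,0,20],"delta_rot": [0,0,0]},{"travel": [0,0,15],"delta_rot": [0,0,0]},{"travel": [0,0,9],"delta_rot": [0,0,0]},{"travel": [0,0,0],"delta_rot": [0,0,0]},{"travel": [0,0,0],"delta_rot": [0,0,0]}]'

```text
t: 10.9
position: [0.5897, 0.1758, 0.2895]
eef_rot: [-3.128, -0.275, -0.001]
wrist_force: [0.4, -0.2, 1.0]
grip_width: 0.0683
```

Request:
apply_moves --targets '[{"travel": [0,0,0],"delta_rot": [0,0,0]},{"travel": [0,0,0],"delta_rot": [0,0,0]},{"travel": [0,0,0],"delta_rot": [0,0,0]},{"travel": [0,0,0],"delta_rot": [0,0,0]}]' --gripper 0.62

```text
t: 11.3
position: [0.5899, 0.1754, 0.2902]
eef_rot: [-3.128, -0.274, -0.003]
wrist_force: [0.3, 1.2, 1.5]
grip_width: 0.0583
```

Run:
```python
from h import *
d=avg(6);save("w9",d["img"],(200,160,440,300),3.2)
```

```text
t 11.55 W 58.274 +- 0.065 F rack [0.36 0.8  2.42] sd [0.36 0.44 0.57] pos rack [0.6112 0.0714 0.29  ] T [ 0.1   -0.028  0.012]
```

View pics/w9.png

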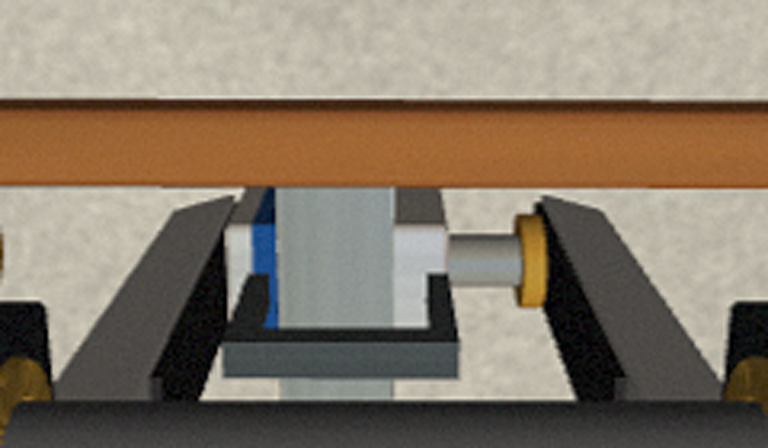

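Request:
apply_moves --targets '[{"travel": [0,0,1],"delta_rot": [0,0,0]},{"travel": [0,0,0],"delta_rot": [0,0,0]}]'

```text
t: 11.8
position: [0.5896, 0.1754, 0.288]
eef_rot: [-3.129, -0.274, 0.0]
wrist_force: [-0.2, 0.9, 2.3]
grip_width: 0.0582
```

Request:
apply_moves --targets '[{"travel": [0,0,1],"delta_rot": [0,0,0]},{"travel": [0,0,0],"delta_rot": [0,0,0]}]'

```text
t: 12.0
position: [0.5896, 0.1754, 0.2869]
eef_rot: [-3.129, -0.274, 0.0]
wrist_force: [0.6, 1.6, 1.5]
grip_width: 0.0585
```

Request:
apply_moves --targets '[{"travel": [0,0,1],"delta_rot": [0,0,0]},{"travel": [0,0,0],"delta_rot": [0,0,0]}]'

```text
t: 12.2
position: [0.5896, 0.1754, 0.2859]
eef_rot: [-3.129, -0.274, 0.001]
wrist_force: [1.4, 1.3, 2.1]
grip_width: 0.058
```

Run:
```python
from h import *
d=avg(5)
```

```text
t 12.4 W 58.235 +- 0.071 F rack [0.85 0.59 2.1 ] sd [0.41 0.32 0.08] pos rack [0.611  0.0714 0.2859] T [ 0.175 -0.037 -0.031]
```

Request:
apply_moves --targets '[{"travel": [0,0,0],"delta_rot": [0,0,0]},{"travel": [0,0,0],"delta_rot": [0,0,0]},{"travel": [0,0,0],"delta_rot": [0,0,0]},{"travel": [0,0,-20],"delta_rot": [0,0,0]},{"travel": [0,0,-25],"delta_rot": [0,0,0]},{"travel": [0,0,-25],"delta_rot": [0,0,0]},{"travel": [0,0,0],"delta_rot": [0,0,0]}]' --gripper 0.72

```text
t: 13.15
position: [0.5903, 0.1754, 0.3606]
eef_rot: [-3.128, -0.274, -0.013]
wrist_force: [0.1, -0.4, 0.5]
grip_width: 0.0676
```

Request:
apply_moves --targets '[{"travel": [0,35,0],"delta_rot": [0,0,0]},{"travel": [0,40,0],"delta_rot": [0,0,0]},{"travel": [0,35,0],"delta_rot": [0,0,0]},{"travel": [0,0,0],"delta_rot": [0,0,0]},{"travel": [0,0,0],"delta_rot": [0,0,0]}]'

```text
t: 13.65
position: [0.6086, 0.0664, 0.3543]
eef_rot: [-3.128, -0.272, 0.004]
wrist_force: [0.1, 0.3, -0.8]
grip_width: 0.0677
```

Run:
```python
from h import *
from cell import readout,vision
d=vision.get_image("wrist")
st=readout.observe();print(st["t"],delta(st,rk(.611,-.0385,.287),YAW));save("w10",d["img"])
```

```text
13.7 (array([ 0.1,  0.2, 67.7]), array([-0.002 ,  0.0019,  0.0018]))
```

View pics/w10.png

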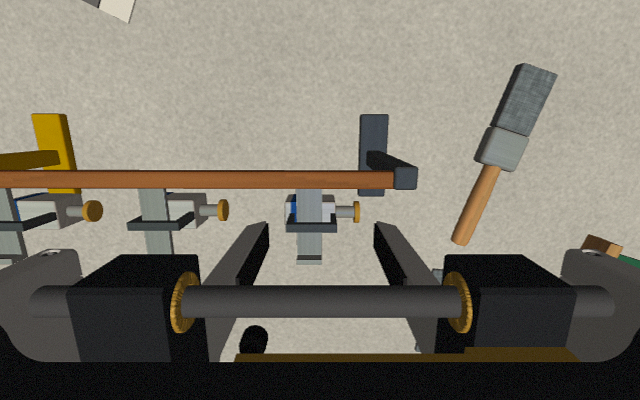

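Request:
apply_moves --targets '[{"travel": [0,0,20],"delta_rot": [0,0,0]},{"travel": [0,0,20],"delta_rot": [0,0,0]},{"travel": [0,0,15],"delta_rot": [0,0,0]},{"travel": [0,0,10],"delta_rot": [0,0,0]},{"travel": [0,0,0],"delta_rot": [0,0,0]},{"travel": [0,0,0],"delta_rot": [0,0,0]},{"travel": [0,0,0],"delta_rot": [0,0,0]}]'

```text
t: 14.4
position: [0.6091, 0.0672, 0.2923]
eef_rot: [-3.129, -0.275, -0.004]
wrist_force: [0.6, 0.7, 0.4]
grip_width: 0.0677
```

Request:
apply_moves --targets '[{"travel": [0,0,0],"delta_rot": [0,0,0]},{"travel": [0,0,0],"delta_rot": [0,0,0]},{"travel": [0,0,0],"delta_rot": [0,0,0]},{"travel": [0,0,0],"delta_rot": [0,0,0]}]' --gripper 0.62

```text
t: 14.8
position: [0.6089, 0.0672, 0.2919]
eef_rot: [-3.128, -0.274, -0.002]
wrist_force: [-0.2, 1.3, 3.0]
grip_width: 0.0584
```

Request:
apply_moves --targets '[{"travel": [0,0,1],"delta_rot": [0,0,0]},{"travel": [0,0,0],"delta_rot": [0,0,0]}]'

```text
t: 15.0
position: [0.6091, 0.0671, 0.2914]
eef_rot: [-3.129, -0.274, -0.004]
wrist_force: [0.2, 0.7, 5.0]
grip_width: 0.0586
```

Request:
apply_moves --targets '[{"travel": [0,0,1],"delta_rot": [0,0,0]},{"travel": [0,0,0],"delta_rot": [0,0,0]}]'

```text
t: 15.2
position: [0.6091, 0.0671, 0.2907]
eef_rot: [-3.129, -0.274, -0.004]
wrist_force: [0.5, 0.0, 5.2]
grip_width: 0.0583
```

Request:
apply_moves --targets '[{"travel": [0,0,1],"delta_rot": [0,0,0]},{"travel": [0,0,0],"delta_rot": [0,0,0]}]'

```text
t: 15.4
position: [0.6091, 0.0671, 0.2898]
eef_rot: [-3.129, -0.274, -0.005]
wrist_force: [-0.1, 0.6, 5.1]
grip_width: 0.0584
```

Run:
```python
from h import *
d=avg(5);save("w11",d["img"],(200,160,440,300),3.2)
```

```text
t 15.6 W 58.391 +- 0.052 F rack [-0.5   1.03  5.46] sd [0.39 0.29 0.43] pos rack [ 0.6116 -0.0386  0.2898] T [ 0.211  0.093 -0.011]
```

View pics/w11.png

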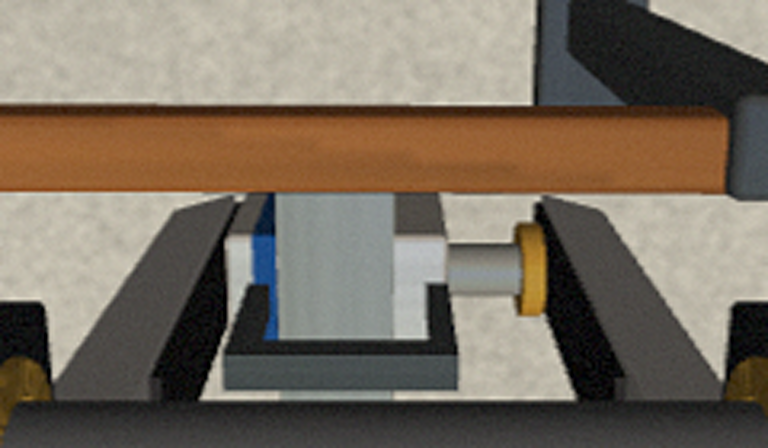

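Request:
apply_moves --targets '[{"travel": [0,0,-1],"delta_rot": [0,0,0]},{"travel": [0,0,-1],"delta_rot": [0,0,0]},{"travel": [0,0,0],"delta_rot": [0,0,0]}]'

```text
t: 15.95
position: [0.6087, 0.0669, 0.2898]
eef_rot: [-3.129, -0.274, 0.001]
wrist_force: [0.7, 1.1, 1.8]
grip_width: 0.0582
```

Request:
apply_moves --targets '[{"travel": [0,0,0],"delta_rot": [0,0,0]},{"travel": [0,0,0],"delta_rot": [0,0,0]},{"travel": [0,0,0],"delta_rot": [0,0,0]},{"travel": [0,0,-20],"delta_rot": [0,0,0]},{"travel": [0,0,-25],"delta_rot": [0,0,0]},{"travel": [0,0,-25],"delta_rot": [0,0,0]},{"travel": [0,0,0],"delta_rot": [0,0,0]}]' --gripper 0.72

```text
t: 16.65
position: [0.6094, 0.0669, 0.3644]
eef_rot: [-3.129, -0.274, -0.013]
wrist_force: [0.7, 0.7, -0.5]
grip_width: 0.0676
```

Request:
apply_moves --targets '[{"travel": [0,-35,0],"delta_rot": [0,0,0]},{"travel": [0,-40,0],"delta_rot": [0,0,0]},{"travel": [0,-40,0],"delta_rot": [0,0,0]},{"travel": [0,-40,0],"delta_rot": [0,0,0]},{"travel": [0,-40,0],"delta_rot": [0,0,0]},{"travel": [0,-25,0],"delta_rot": [0,0,0]},{"travel": [0,0,0],"delta_rot": [0,0,0]},{"travel": [0,0,0],"delta_rot": [0,0,0]}]'

```text
t: 17.45
position: [0.5703, 0.2837, 0.3585]
eef_rot: [3.129, 0.276, -0.004]
wrist_force: [0.3, -0.8, -0.6]
grip_width: 0.0674
```

Run:
```python
from h import *
from cell import readout,vision
d=vision.get_image("wrist")
st=readout.observe();print(st["t"],delta(st,rk(.611,.1805,.287),YAW));save("w12",d["img"])
```

```text
17.5 (array([ 0.4,  0.1, 71.9]), array([0.0004, 0.0019, 0.0017]))
```

View pics/w12.png

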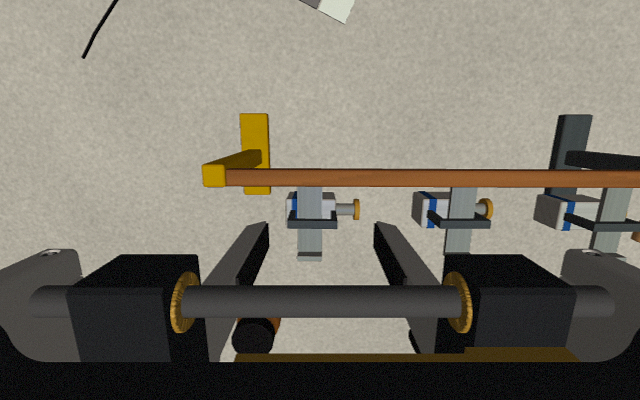

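Centred (plunger 286–359, fingers 268–375). Down 72 mm and squeeze hook 1 to 8 N (1.3 N/mm: about 54 mm).

Request:
apply_moves --targets '[{"travel": [0,0,20],"delta_rot": [0,0,0]},{"travel": [0,0,20],"delta_rot": [0,0,0]},{"travel": [0,0,20],"delta_rot": [0,0,0]},{"travel": [0,0,12],"delta_rot": [0,0,0]},{"travel": [0,0,0],"delta_rot": [0,0,0]},{"travel": [0,0,0],"delta_rot": [0,0,0]},{"travel": [0,0,0],"delta_rot": [0,0,0]},{"travel": [0,0,0],"delta_rot": [0,0,0]}]'

```text
t: 18.3
position: [0.5708, 0.2837, 0.2898]
eef_rot: [-3.128, -0.274, -0.004]
wrist_force: [-0.3, 0.4, 0.1]
grip_width: 0.0678
```

Request:
apply_moves --targets '[{"travel": [0,0,0],"delta_rot": [0,0,0]},{"travel": [0,0,0],"delta_rot": [0,0,0]},{"travel": [0,0,0],"delta_rot": [0,0,0]}]' --gripper 0.62

```text
t: 18.6
position: [0.5705, 0.284, 0.2888]
eef_rot: [-3.128, -0.274, -0.001]
wrist_force: [-0.2, 0.7, 1.5]
grip_width: 0.0584
```

Request:
apply_moves --targets '[{"travel": [0,0,0],"delta_rot": [0,0,0]},{"travel": [0,0,0],"delta_rot": [0,0,0]},{"travel": [0,0,0],"delta_rot": [0,0,0]},{"travel": [0,0,0],"delta_rot": [0,0,0]}]' --gripper 0.572

```text
t: 19.0
position: [0.5705, 0.2841, 0.2887]
eef_rot: [-3.128, -0.275, -0.001]
wrist_force: [0.4, 2.0, 2.7]
grip_width: 0.054
```

Run:
```python
from h import *
d=avg(6);save("w13",d["img"],(200,160,440,300),3.2)
```

```text
t 19.25 W 54.018 +- 0.053 F rack [0.31 3.18 3.34] sd [0.39 0.63 0.43] pos rack [0.6108 0.1817 0.2887] T [0.473 0.087 0.002]
```

View pics/w13.png

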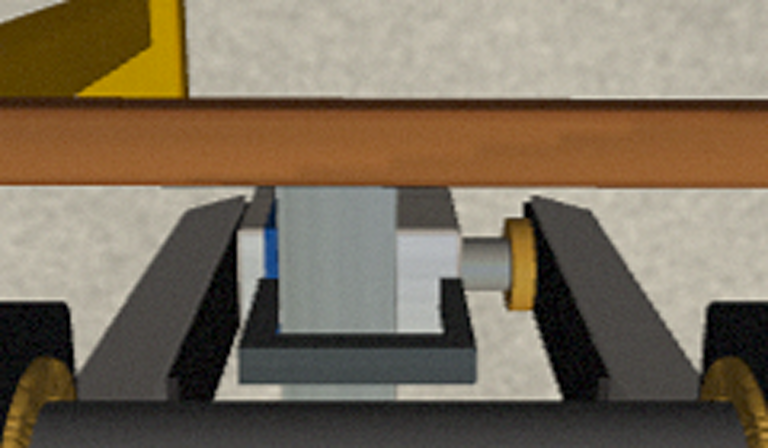

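Request:
apply_moves --targets '[{"travel": [0,0,-1],"delta_rot": [0,0,0]},{"travel": [0,0,0],"delta_rot": [0,0,0]}]' --gripper 0.62

```text
t: 19.5
position: [0.5707, 0.2828, 0.2887]
eef_rot: [3.128, 0.273, -0.001]
wrist_force: [0.2, -1.1, 1.8]
grip_width: 0.0581
```

Request:
apply_moves --targets '[{"travel": [0,0,0],"delta_rot": [0,0,0]},{"travel": [0,0,0],"delta_rot": [0,0,0]},{"travel": [0,0,0],"delta_rot": [0,0,0]},{"travel": [0,0,-20],"delta_rot": [0,0,0]},{"travel": [0,0,-25],"delta_rot": [0,0,0]},{"travel": [0,0,-25],"delta_rot": [0,0,0]},{"travel": [0,0,0],"delta_rot": [0,0,0]}]' --gripper 0.72

```text
t: 20.2
position: [0.571, 0.2839, 0.3638]
eef_rot: [-3.126, -0.274, -0.012]
wrist_force: [-0.1, 0.5, 1.3]
grip_width: 0.0676
```

Request:
apply_moves --targets '[{"travel": [0,35,0],"delta_rot": [0,0,0]},{"travel": [0,40,0],"delta_rot": [0,0,0]},{"travel": [0,35,0],"delta_rot": [0,0,0]},{"travel": [0,0,0],"delta_rot": [0,0,0]},{"travel": [0,0,0],"delta_rot": [0,0,0]}]'

```text
t: 20.7
position: [0.5896, 0.1747, 0.3576]
eef_rot: [-3.128, -0.272, 0.004]
wrist_force: [0.2, -0.5, 0.0]
grip_width: 0.0677
```

Run:
```python
from h import *
from cell import readout,vision
d=vision.get_image("wrist")
st=readout.observe();print(st["t"],delta(st,rk(.611,.071,.287),YAW));save("w14",d["img"])
```

```text
20.75 (array([ 0.3,  0.7, 70.8]), array([-0.0017,  0.0019,  0.0019]))
```

View pics/w14.png

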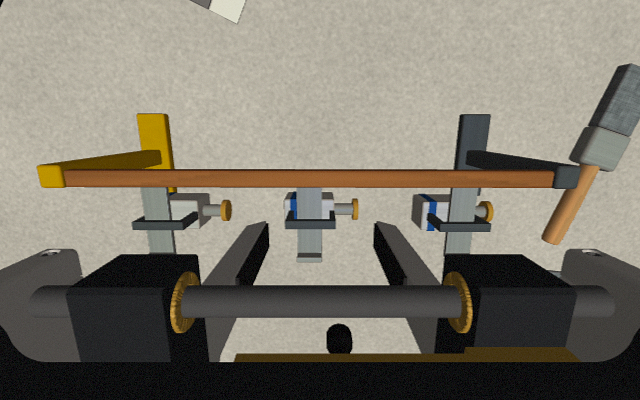

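Request:
apply_moves --targets '[{"travel": [0,0.5,20],"delta_rot": [0,0,0]},{"travel": [0,0,20],"delta_rot": [0,0,0]},{"travel": [0,0,20],"delta_rot": [0,0,0]},{"travel": [0,0,10],"delta_rot": [0,0,0]},{"travel": [0,0,0],"delta_rot": [0,0,0]},{"travel": [0,0,0],"delta_rot": [0,0,0]},{"travel": [0,0,0],"delta_rot": [0,0,0]},{"travel": [0,0,0],"delta_rot": [0,0,0]}]'

```text
t: 21.55
position: [0.59, 0.175, 0.2906]
eef_rot: [-3.128, -0.274, -0.004]
wrist_force: [0.0, -1.2, -0.3]
grip_width: 0.0673
```

Request:
apply_moves --targets '[{"travel": [0,0,0],"delta_rot": [0,0,0]},{"travel": [0,0,0],"delta_rot": [0,0,0]},{"travel": [0,0,0],"delta_rot": [0,0,0]}]' --gripper 0.6

```text
t: 21.85
position: [0.5898, 0.1753, 0.2898]
eef_rot: [-3.127, -0.274, -0.002]
wrist_force: [-0.6, 2.2, 2.5]
grip_width: 0.0569
```

Request:
apply_moves --targets '[{"travel": [0,0,0],"delta_rot": [0,0,0]},{"travel": [0,0,0],"delta_rot": [0,0,0]},{"travel": [0,0,0],"delta_rot": [0,0,0]},{"travel": [0,0,0],"delta_rot": [0,0,0]}]' --gripper 0.54

```text
t: 22.25
position: [0.5898, 0.1753, 0.2898]
eef_rot: [-3.127, -0.275, -0.002]
wrist_force: [-0.5, 4.4, 5.2]
grip_width: 0.0515
```

Run:
```python
from h import *
d=avg(5);save("w15",d["img"],(200,160,440,300),3.2)
```

```text
t 22.45 W 50.933 +- 0.135 F rack [0.49 4.86 5.02] sd [0.2  0.54 0.38] pos rack [0.6111 0.0713 0.2898] T [0.789 0.153 0.011]
```

View pics/w15.png

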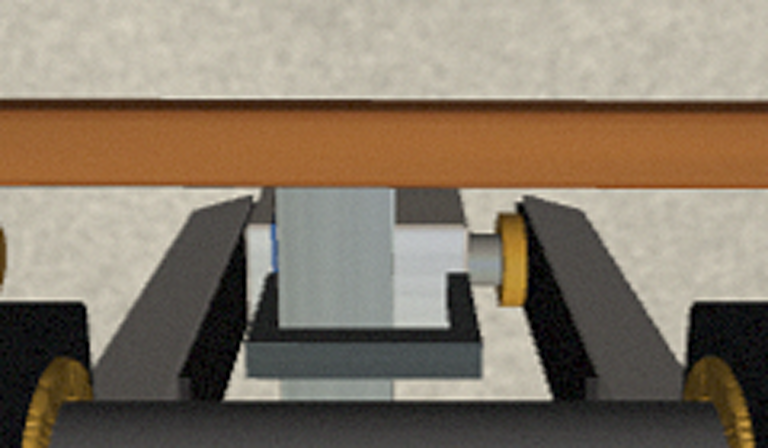

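Request:
apply_moves --targets '[{"travel": [0,0,-1],"delta_rot": [0,0,0]},{"travel": [0,0,0],"delta_rot": [0,0,0]},{"travel": [0,0,0],"delta_rot": [0,0,0]}]' --gripper 0.62

```text
t: 22.8
position: [0.5897, 0.174, 0.2891]
eef_rot: [3.129, 0.273, -0.003]
wrist_force: [0.5, -0.9, -0.2]
grip_width: 0.0583
```

Request:
apply_moves --targets '[{"travel": [0,0,0],"delta_rot": [0,0,0]},{"travel": [0,0,0],"delta_rot": [0,0,0]},{"travel": [0,0,0],"delta_rot": [0,0,0]},{"travel": [0,0,0],"delta_rot": [0,0,0]},{"travel": [0,0,-20],"delta_rot": [0,0,0]},{"travel": [0,0,-25],"delta_rot": [0,0,0]},{"travel": [0,0,-25],"delta_rot": [0,0,0]},{"travel": [0,0,0],"delta_rot": [0,0,0]}]' --gripper 0.82

```text
t: 23.6
position: [0.5903, 0.175, 0.3649]
eef_rot: [-3.128, -0.274, -0.014]
wrist_force: [0.3, -0.5, 0.1]
grip_width: 0.077
```

Request:
apply_moves --targets '[{"travel": [0,35,0],"delta_rot": [0,0,0]},{"travel": [0,40,0],"delta_rot": [0,0,0]},{"travel": [0,35,0],"delta_rot": [0,0,0]},{"travel": [0,0,0],"delta_rot": [0,0,0]},{"travel": [0,0,0],"delta_rot": [0,0,0]}]' --gripper 0.72

```text
t: 24.1
position: [0.6088, 0.0659, 0.3584]
eef_rot: [-3.128, -0.272, 0.004]
wrist_force: [0.3, -0.7, -0.6]
grip_width: 0.0677
```

Run:
```python
from h import *
from cell import readout,vision
d=vision.get_image("wrist")
st=readout.observe();print(st["t"],delta(st,rk(.611,-.0385,.287),YAW));save("w16",d["img"])
```

```text
24.15 (array([ 0. , -0.2, 71.8]), array([-0.0021,  0.0017,  0.0019]))
```

View pics/w16.png

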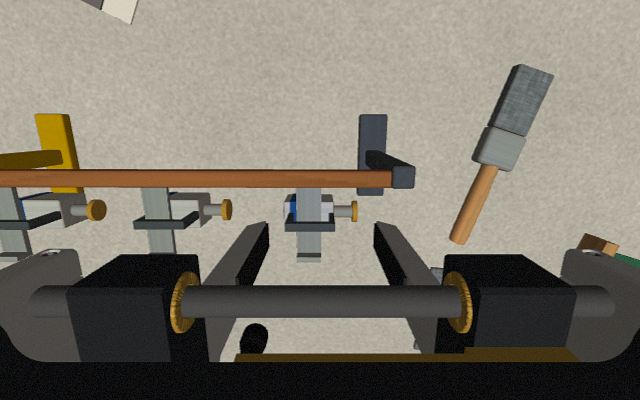

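Hook 3: to ~56.4 mm (2.2 N/mm ⇒ 8 N).

Request:
apply_moves --targets '[{"travel": [0,0,20],"delta_rot": [0,0,0]},{"travel": [0,0,20],"delta_rot": [0,0,0]},{"travel": [0,0,20],"delta_rot": [0,0,0]},{"travel": [0,0,10],"delta_rot": [0,0,0]},{"travel": [0,0,0],"delta_rot": [0,0,0]},{"travel": [0,0,0],"delta_rot": [0,0,0]},{"travel": [0,0,0],"delta_rot": [0,0,0]},{"travel": [0,0,0],"delta_rot": [0,0,0]}]'

```text
t: 24.95
position: [0.6092, 0.0666, 0.2915]
eef_rot: [-3.129, -0.274, -0.004]
wrist_force: [0.8, 0.6, 0.4]
grip_width: 0.0676
```

Request:
apply_moves --targets '[{"travel": [0,0,0],"delta_rot": [0,0,0]},{"travel": [0,0,0],"delta_rot": [0,0,0]},{"travel": [0,0,0],"delta_rot": [0,0,0]}]' --gripper 0.62

```text
t: 25.25
position: [0.6089, 0.0668, 0.2907]
eef_rot: [-3.128, -0.274, -0.002]
wrist_force: [-0.0, 1.1, 2.0]
grip_width: 0.0585
```

Request:
apply_moves --targets '[{"travel": [0,0,0],"delta_rot": [0,0,0]},{"travel": [0,0,0],"delta_rot": [0,0,0]},{"travel": [0,0,0],"delta_rot": [0,0,0]}]' --gripper 0.6

```text
t: 25.55
position: [0.6089, 0.067, 0.2907]
eef_rot: [-3.127, -0.275, -0.002]
wrist_force: [0.1, 4.8, 3.4]
grip_width: 0.0566
```

Run:
```python
from h import *
d=avg(5);save("w17",d["img"],(200,160,440,300),3.2)
```

```text
t 25.75 W 56.757 +- 0.064 F rack [0.16 4.64 4.43] sd [0.8  0.23 0.61] pos rack [ 0.6114 -0.0387  0.2907] T [ 0.73   0.16  -0.001]
```

View pics/w17.png

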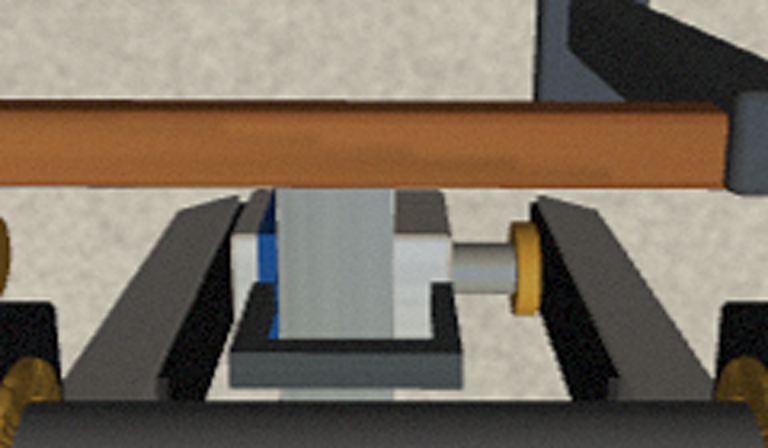

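Request:
apply_moves --targets '[{"travel": [0,0,0],"delta_rot": [0,0,0]},{"travel": [0,0,0],"delta_rot": [0,0,0]},{"travel": [0,0,0],"delta_rot": [0,0,0]}]' --gripper 0.594

```text
t: 26.1
position: [0.6089, 0.0669, 0.2907]
eef_rot: [-3.128, -0.274, -0.002]
wrist_force: [-1.2, 4.5, 5.1]
grip_width: 0.0558
```

Request:
apply_moves --targets '[{"travel": [0,0,-1],"delta_rot": [0,0,0]},{"travel": [0,0,0],"delta_rot": [0,0,0]},{"travel": [0,0,0],"delta_rot": [0,0,0]}]' --gripper 0.62

```text
t: 26.4
position: [0.6089, 0.0659, 0.2907]
eef_rot: [3.129, 0.273, -0.0]
wrist_force: [1.6, 0.5, 2.3]
grip_width: 0.0582
```

Request:
apply_moves --targets '[{"travel": [0,0,0],"delta_rot": [0,0,0]},{"travel": [0,0,0],"delta_rot": [0,0,0]},{"travel": [0,0,0],"delta_rot": [0,0,0]},{"travel": [0,0,0],"delta_rot": [0,0,0]},{"travel": [0,0,-20],"delta_rot": [0,0,0]},{"travel": [0,0,-25],"delta_rot": [0,0,0]},{"travel": [0,0,-25],"delta_rot": [0,0,0]},{"travel": [0,0,0],"delta_rot": [0,0,0]}]' --gripper 0.82

```text
t: 27.2
position: [0.6095, 0.0665, 0.3656]
eef_rot: [-3.129, -0.274, -0.013]
wrist_force: [0.3, -0.3, 0.0]
grip_width: 0.0772
```

Request:
apply_moves --targets '[{"travel": [0,-35,0],"delta_rot": [0,0,0]},{"travel": [0,-40,0],"delta_rot": [0,0,0]},{"travel": [0,-35,0],"delta_rot": [0,0,0]},{"travel": [0,0,0],"delta_rot": [0,0,0]},{"travel": [0,0,0],"delta_rot": [0,0,0]}]'

```text
t: 27.7
position: [0.5894, 0.1753, 0.3595]
eef_rot: [3.129, 0.277, -0.003]
wrist_force: [-0.2, -0.3, -0.1]
grip_width: 0.0772
```

Run:
```python
from h import *
from cell import readout,vision
d=vision.get_image("wrist")
st=readout.observe();print(st["t"],delta(st,rk(.611,.067,.288),YAW));save("w18",d["img"])
```

```text
27.75 (array([ 0.2,  3.4, 71.8]), array([0.    , 0.0018, 0.0021]))
```

View pics/w18.png

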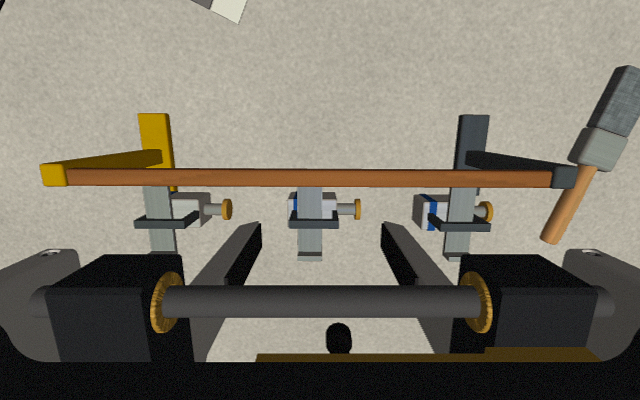

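Request:
apply_moves --targets '[{"travel": [0,0,20],"delta_rot": [0,0,0]},{"travel": [0,0,20],"delta_rot": [0,0,0]},{"travel": [0,0,20],"delta_rot": [0,0,0]},{"travel": [0,0,13],"delta_rot": [0,0,0]},{"travel": [0,0,0],"delta_rot": [0,0,0]},{"travel": [0,0,0],"delta_rot": [0,0,0]},{"travel": [0,0,0],"delta_rot": [0,0,0]},{"travel": [0,0,0],"delta_rot": [0,0,0]}]'

```text
t: 28.55
position: [0.5901, 0.1748, 0.2896]
eef_rot: [-3.128, -0.274, -0.004]
wrist_force: [-0.7, 0.3, -0.4]
grip_width: 0.0771
```

Request:
apply_moves --targets '[{"travel": [0,0,0],"delta_rot": [0,0,0]},{"travel": [0,0,0],"delta_rot": [0,0,0]},{"travel": [0,0,0],"delta_rot": [0,0,0]},{"travel": [0,0,0],"delta_rot": [0,0,0]},{"travel": [0,-2,0],"delta_rot": [0,0,0]},{"travel": [0,-2,0],"delta_rot": [0,0,0]},{"travel": [0,-2,0],"delta_rot": [0,0,0]},{"travel": [0,0,0],"delta_rot": [0,0,0]}]' --gripper 0.61

```text
t: 29.35
position: [0.5887, 0.181, 0.2882]
eef_rot: [-3.129, -0.275, -0.0]
wrist_force: [0.5, -0.8, 0.9]
grip_width: 0.0573
```

Request:
apply_moves --targets '[{"travel": [0,0,0],"delta_rot": [0,0,0]},{"travel": [0,0,0],"delta_rot": [0,0,0]},{"travel": [0,0,0],"delta_rot": [0,0,0]},{"travel": [0,0,0],"delta_rot": [0,0,0]}]' --gripper 0.54

```text
t: 29.75
position: [0.5886, 0.181, 0.2882]
eef_rot: [-3.128, -0.274, -0.0]
wrist_force: [-0.2, 0.8, 0.6]
grip_width: 0.0511
```

Run:
```python
from h import *
d=avg(3);save("w19",d["img"],(200,160,440,300),3.2)
```

```text
t 29.85 W 50.853 +- 0.144 F rack [-0.27  1.25  1.17] sd [0.32 0.33 0.56] pos rack [0.611  0.0771 0.2882] T [ 0.215  0.039 -0.02 ]
```

View pics/w19.png

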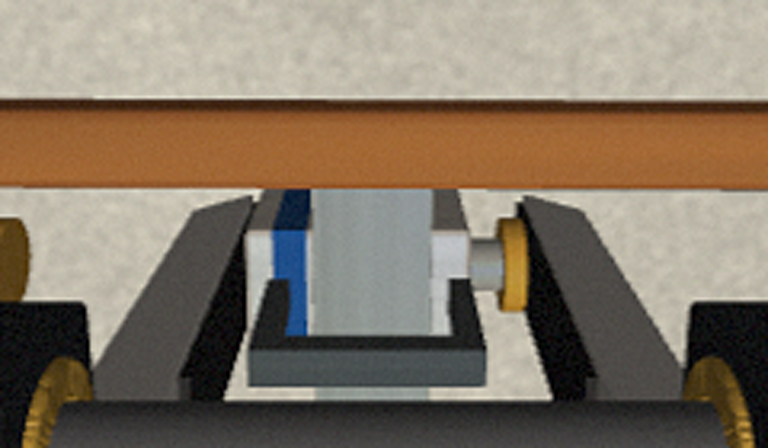

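Request:
apply_moves --targets '[{"travel": [0,0,-4],"delta_rot": [0,0,0]},{"travel": [0,0,-4],"delta_rot": [0,0,0]},{"travel": [0,0,-4],"delta_rot": [0,0,0]},{"travel": [0,0,0],"delta_rot": [0,0,0]},{"travel": [0,0,0],"delta_rot": [0,0,0]},{"travel": [0,0,0],"delta_rot": [0,0,0]}]'

```text
t: 30.5
position: [0.5886, 0.1807, 0.2999]
eef_rot: [-3.129, -0.274, 0.001]
wrist_force: [-0.1, -1.2, -2.1]
grip_width: 0.0509
```

Run:
```python
from h import *
d=avg(2);save("w20",d["img"],(200,160,440,300),3.2)
from cell import vision
save("s20",vision.get_image("side")["img"],(190,150,350,330),3.2)
```

```text
t 30.55 W 51.029 +- 0.074 F rack [-0.89 -0.5  -1.52] sd [0.69 0.53 0.53] pos rack [0.6109 0.0768 0.2999] T [-0.012  0.013  0.006]
```

View pics/w20.png

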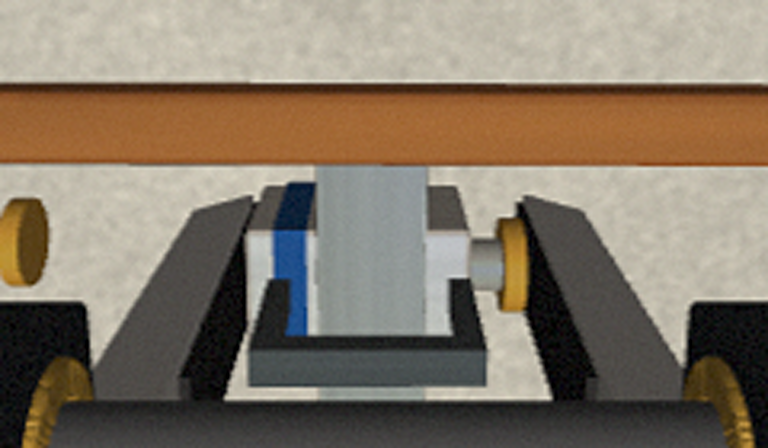

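View pics/s20.png

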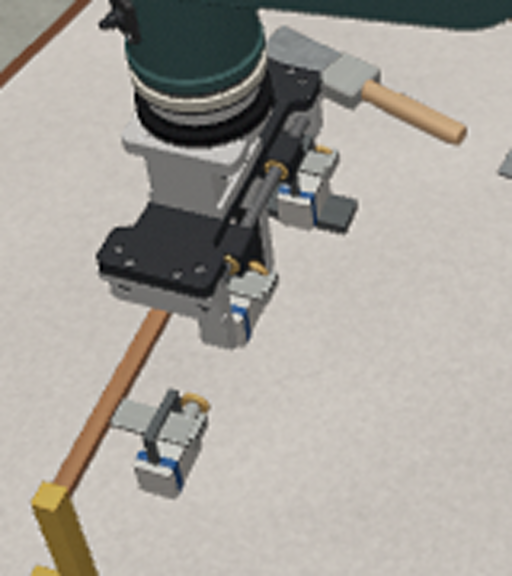

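Request:
apply_moves --targets '[{"travel": [0,0,-1],"delta_rot": [0,0,0]},{"travel": [-8,0,0],"delta_rot": [0,0,0]},{"travel": [-12,0,0],"delta_rot": [0,0,0]},{"travel": [-15,0,0],"delta_rot": [0,0,0]},{"travel": [-15,0,0],"delta_rot": [0,0,0]},{"travel": [-15,0,0],"delta_rot": [0,0,0]},{"travel": [-10,0,0],"delta_rot": [0,0,0]},{"travel": [0,0,0],"delta_rot": [0,0,0]}]'

```text
t: 31.45
position: [0.5137, 0.1676, 0.3013]
eef_rot: [-3.129, -0.275, 0.0]
wrist_force: [1.0, -1.3, -1.3]
grip_width: 0.0507
```

Run:
```python
from h import *
d=avg(2);save("w21",d["img"])
```

```text
t 31.5 W 50.817 +- 0.068 F rack [ 0.61 -0.79 -0.95] sd [0.25 0.61 0.38] pos rack [0.5352 0.0768 0.3014] T [ 0.028 -0.001  0.024]
```

View pics/w21.png

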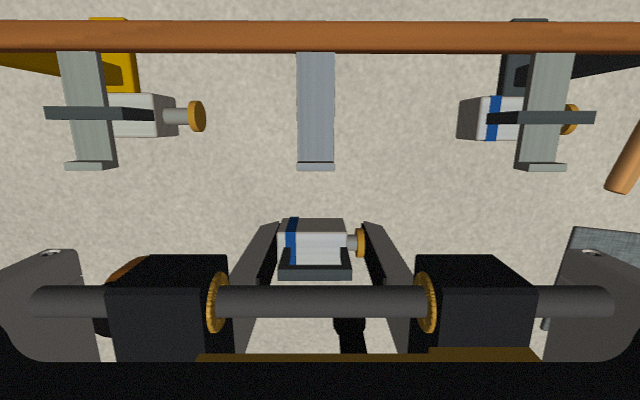

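Request:
apply_moves --targets '[{"travel": [0,0,-12],"delta_rot": [0,0,0]},{"travel": [0,0,-18],"delta_rot": [0,0,0]},{"travel": [-4,14,-10],"delta_rot": [0,0,0]},{"travel": [-8,27,0],"delta_rot": [0,0,0]},{"travel": [-10,33,0],"delta_rot": [0,0,0]},{"travel": [-10,33,0],"delta_rot": [0,0,0]},{"travel": [-10,33,0],"delta_rot": [0,0,0]},{"travel": [-10,33,0],"delta_rot": [0,0,0]}]'

```text
t: 32.35
position: [0.4934, -0.0139, 0.3418]
eef_rot: [-3.13, -0.274, -0.002]
wrist_force: [-0.2, -0.1, -0.2]
grip_width: 0.0511
```

Request:
apply_moves --targets '[{"travel": [-10,33,0],"delta_rot": [0,0,0]},{"travel": [-10,33,0],"delta_rot": [0,0,0]},{"travel": [-10,33,0],"delta_rot": [0,0,0]},{"travel": [-7,22,0],"delta_rot": [0,0,0]},{"travel": [-3,11,0],"delta_rot": [0,0,0]},{"travel": [0,0,0],"delta_rot": [0,0,0]},{"travel": [0,0,0],"delta_rot": [0,0,0]}]'

```text
t: 33.05
position: [0.4773, -0.1485, 0.341]
eef_rot: [-3.128, -0.274, -0.0]
wrist_force: [0.3, -0.0, -1.2]
grip_width: 0.051
```

Run:
```python
from h import *
from cell import readout
d=avg(2);save("w22",d["img"])
print(delta(readout.observe(),[.4756,-.149,.209],YAW))
```

```text
t 33.1 W 50.873 +- 0.092 F rack [ 0.15  0.52 -1.48] sd [0.25 0.58 0.33] pos rack [ 0.4447 -0.2281  0.341 ] T [ 0.028  0.008 -0.025]
(array([ -2. ,   1. , 131.9]), array([-0.0013, -0.0002,  0.0034]))
```

View pics/w22.png

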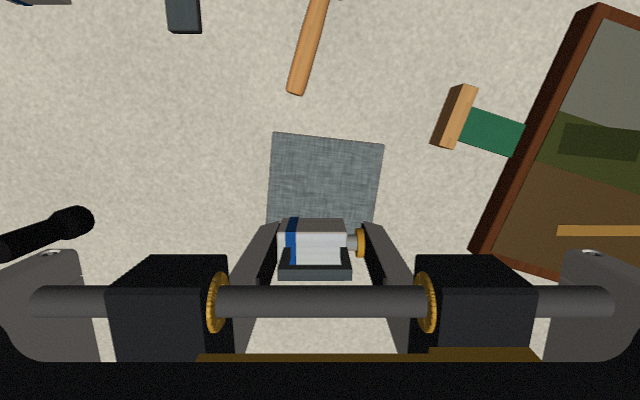

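Request:
apply_moves --targets '[{"travel": [-2,1,15],"delta_rot": [0,0,0]},{"travel": [0,0,25],"delta_rot": [0,0,0]},{"travel": [0,0,30],"delta_rot": [0,0,0]},{"travel": [0,0,28],"delta_rot": [0,0,0]},{"travel": [0,0,18],"delta_rot": [0,0,0]},{"travel": [0,0,8],"delta_rot": [0,0,0]},{"travel": [0,0,0],"delta_rot": [0,0,0]},{"travel": [0,0,0],"delta_rot": [0,0,0]}]'

```text
t: 33.95
position: [0.476, -0.1496, 0.2179]
eef_rot: [-3.129, -0.276, -0.002]
wrist_force: [1.1, 0.6, -0.7]
grip_width: 0.051
```

Request:
apply_moves --targets '[{"travel": [0,0,2],"delta_rot": [0,0,0]},{"travel": [0,0,0],"delta_rot": [0,0,0]},{"travel": [0,0,0],"delta_rot": [0,0,0]}]'

```text
t: 34.25
position: [0.4757, -0.15, 0.2156]
eef_rot: [-3.129, -0.274, -0.002]
wrist_force: [0.7, -0.3, -2.9]
grip_width: 0.0506
```

Request:
apply_moves --targets '[{"travel": [0,0,1],"delta_rot": [0,0,0]},{"travel": [0,0,0],"delta_rot": [0,0,0]}]'

```text
t: 34.45
position: [0.4754, -0.15, 0.2139]
eef_rot: [-3.129, -0.274, -0.0]
wrist_force: [-0.3, 0.1, -1.8]
grip_width: 0.0506
```

Request:
apply_moves --targets '[{"travel": [0,0,2],"delta_rot": [0,0,0]},{"travel": [0,0,0],"delta_rot": [0,0,0]},{"travel": [0,0,0],"delta_rot": [0,0,0]}]'

```text
t: 34.75
position: [0.4754, -0.1499, 0.2116]
eef_rot: [-3.128, -0.274, 0.001]
wrist_force: [-0.5, -0.3, -1.3]
grip_width: 0.0509
```

Request:
apply_moves --targets '[{"travel": [0,0,1],"delta_rot": [0,0,0]},{"travel": [0,0,0],"delta_rot": [0,0,0]},{"travel": [0,0,0],"delta_rot": [0,0,0]}]'

```text
t: 35.05
position: [0.4754, -0.1499, 0.2108]
eef_rot: [-3.129, -0.274, 0.0]
wrist_force: [0.0, -0.1, -0.9]
grip_width: 0.0505
```

Request:
apply_moves --targets '[{"travel": [0,0,1],"delta_rot": [0,0,0]},{"travel": [0,0,0],"delta_rot": [0,0,0]},{"travel": [0,0,0],"delta_rot": [0,0,0]}]'

```text
t: 35.35
position: [0.4754, -0.1499, 0.2098]
eef_rot: [-3.129, -0.274, 0.0]
wrist_force: [0.6, 0.0, -1.6]
grip_width: 0.0508
```

Request:
apply_moves --targets '[{"travel": [0,0,1],"delta_rot": [0,0,0]},{"travel": [0,0,0],"delta_rot": [0,0,0]},{"travel": [0,0,0],"delta_rot": [0,0,0]}]'

```text
t: 35.65
position: [0.4756, -0.1499, 0.2092]
eef_rot: [-3.129, -0.274, -0.0]
wrist_force: [-1.3, 0.6, 0.9]
grip_width: 0.0513
```

Request:
apply_moves --targets '[{"travel": [0,0,0.7],"delta_rot": [0,0,0]},{"travel": [0,0,0],"delta_rot": [0,0,0]},{"travel": [0,0,0],"delta_rot": [0,0,0]}]'

```text
t: 35.95
position: [0.4756, -0.1499, 0.209]
eef_rot: [-3.129, -0.274, -0.001]
wrist_force: [-2.0, 1.5, 4.8]
grip_width: 0.0505
```

Request:
apply_moves --targets '[{"travel": [0,0,0],"delta_rot": [0,0,0]},{"travel": [0,0,0],"delta_rot": [0,0,0]},{"travel": [0,0,0],"delta_rot": [0,0,0]}]' --gripper 0.59

```text
t: 36.25
position: [0.4759, -0.1506, 0.2088]
eef_rot: [3.128, 0.274, 0.003]
wrist_force: [1.3, -3.5, 3.5]
grip_width: 0.0555
```

Request:
apply_moves --targets '[{"travel": [0,0,0],"delta_rot": [0,0,0]},{"travel": [0,0,0],"delta_rot": [0,0,0]}]' --gripper 0.63

```text
t: 36.45
position: [0.4755, -0.1498, 0.2079]
eef_rot: [-3.128, -0.274, -0.0]
wrist_force: [0.1, -1.5, 0.6]
grip_width: 0.0591
```

Request:
apply_moves --targets '[{"travel": [0,0,0],"delta_rot": [0,0,0]},{"travel": [0,0,0],"delta_rot": [0,0,0]},{"travel": [0,0,0],"delta_rot": [0,0,0]}]' --gripper 0.8

```text
t: 36.75
position: [0.4751, -0.1494, 0.2073]
eef_rot: [-3.127, -0.274, 0.003]
wrist_force: [0.9, -1.0, 0.6]
grip_width: 0.0749
```

Request:
apply_moves --targets '[{"travel": [0,0,-15],"delta_rot": [0,0,0]},{"travel": [0,0,-25],"delta_rot": [0,0,0]},{"travel": [0,0,-25],"delta_rot": [0,0,0]},{"travel": [-20,0,-15],"delta_rot": [0,0,0]},{"travel": [-20,0,0],"delta_rot": [0,0,0]},{"travel": [0,0,0],"delta_rot": [0,0,0]},{"travel": [0,0,0],"delta_rot": [0,0,0]}]'

```text
t: 37.45
position: [0.436, -0.1567, 0.2877]
eef_rot: [-3.128, -0.273, 0.0]
wrist_force: [0.5, 0.6, 0.0]
grip_width: 0.0753
```

Run:
```python
from h import *
import pickle
from cell import readout,vision
d=avg(2);d=vision.get_image("wrist");pickle.dump(d,open("W23.pkl","wb"));save("w23",d["img"])
s={n:vision.get_image(n) for n in("scene","side")};pickle.dump(s,open("D23.pkl","wb"))
save("sc23",s["scene"]["img"],(220,100,380,260),3.5)
```

```text
t 37.5 W 75.08 +- 0.176 F rack [ 0.59  0.26 -0.01] sd [0.08 0.26 0.02] pos rack [ 0.4027 -0.2294  0.2877] T [-0.005  0.033  0.007]
```

View pics/w23.png

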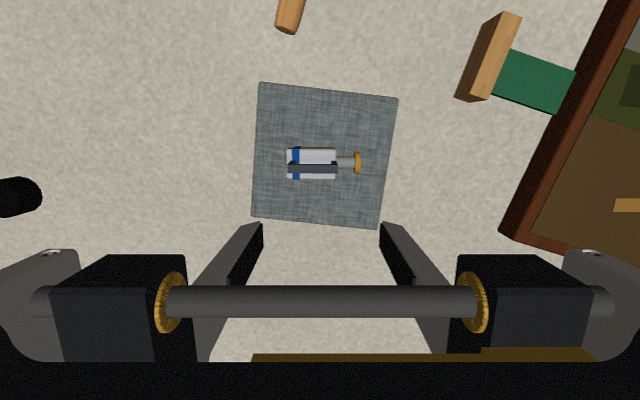

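View pics/sc23.png

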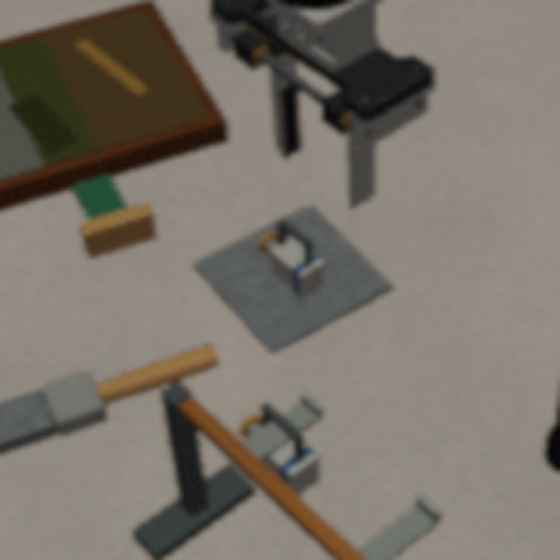

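Run:
```python
from h import *
import pickle
d=pickle.load(open("W23.pkl","rb"));im=d["img"];save("w23c",im,(260,120,400,200),5.5)
hsv=cv2.cvtColor(im,cv2.COLOR_BGR2HSV)
roi=np.zeros(im.shape[:2],np.uint8);roi[135:195,270:385]=255
br=cv2.inRange(hsv,(10,100,60),(30,255,255))&roi
wh=cv2.inRange(hsv,(0,0,165),(180,60,255))&roi
for n,m in(("brass",br),("white",wh)):
    ys,xs=np.where(m);print(n,len(xs),xs.min(),xs.max(),ys.min(),ys.max(),xs.mean(),ys.mean())
```

```text
brass 112 354 360 152 172 356.88392857142856 161.91964285714286
white 711 287 384 150 194 314.44444444444446 161.51617440225036
```

View pics/w23c.png

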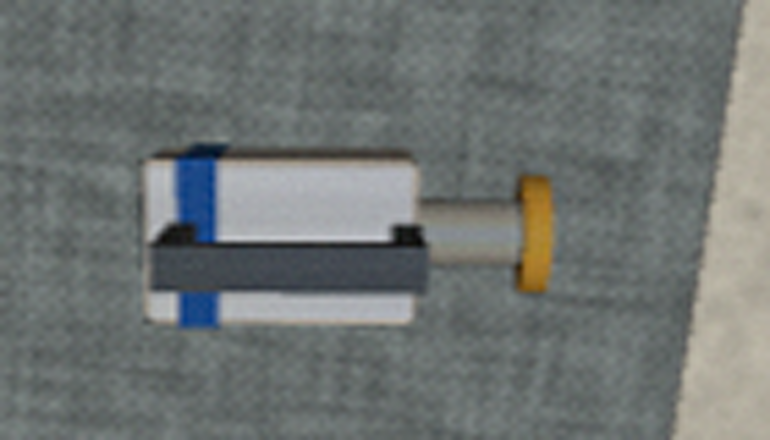

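Run:
```python
from h import *
import pickle
from cell import readout
d=pickle.load(open("W23.pkl","rb"))
c=lambda x,y:(x/5.5+260,y/5.5+120)
P=np.array([onz(d,*c(x,y),.034) for x,y in((144,157),(417,157),(417,324),(144,324))])
print(P.round(4),"sizes",np.linalg.norm(P[1]-P[0]),np.linalg.norm(P[2]-P[1]),"centre",P.mean(0).round(4))
e=P[1]-P[0];print("yaw plunger x",np.degrees(np.arctan2(e[0],-e[1])))
e=P[2]-P[3];print("yaw plunger x",np.degrees(np.arctan2(e[0],-e[1])))
t=onz(d,*c(553,234),.020);print("tip",t, np.linalg.norm((t-P.mean(0))[:2]))
st=readout.observe();print(st["q"].round(3),st["t"])
pc=P.mean(0)
# regrasp: tool yaw=9.9+90 above housing centre z .30
print(delta(st,[pc[0],pc[1],.288],np.radians(99.9)))
```

```text
[[ 0.4822 -0.1191  0.034 ]
 [ 0.4889 -0.1575  0.034 ]
 [ 0.4652 -0.162   0.034 ]
 [ 0.4582 -0.1227  0.034 ]] sizes 0.03897741989195111 0.024168895360314954 centre [ 0.4736 -0.1403  0.034 ]
yaw plunger x 10.01787455977002
yaw plunger x 10.032891793389414
tip [ 0.48018732 -0.18102138  0.02      ] 0.0412041343215792
[-4.670e-01 -5.100e-02  1.746e+00  1.000e-03  1.448e+00  9.280e-01] 37.7
(array([39.4, -9.7, -0.4]), array([-1.9000e-03, -8.0000e-04, -1.5683e+00]))
```

Request:
apply_moves --targets '[{"travel": [0,0,0],"delta_rot": [0,0,-0.12]},{"travel": [0,0,0],"delta_rot": [0,0,-0.145]},{"travel": [0,0,0],"delta_rot": [0,0,-0.145]},{"travel": [0,0,0],"delta_rot": [0,0,-0.145]},{"travel": [0,0,0],"delta_rot": [0,0,-0.145]},{"travel": [0,0,0],"delta_rot": [0,0,-0.145]},{"travel": [0,0,0],"delta_rot": [0,0,-0.145]},{"travel": [0,0,0],"delta_rot": [0,0,-0.145]}]' --gripper 0.65

```text
t: 38.5
position: [0.4364, -0.1568, 0.2878]
eef_rot: [-2.484, -1.92, -0.0]
wrist_force: [-0.3, -0.7, -0.4]
grip_width: 0.061
```

Request:
apply_moves --targets '[{"travel": [0,0,0],"delta_rot": [0,0,-0.145]},{"travel": [0,0,0],"delta_rot": [0,0,-0.145]},{"travel": [0,0,0],"delta_rot": [0,0,-0.143]},{"travel": [0,0,0],"delta_rot": [0,0,0]},{"travel": [0,0,0],"delta_rot": [0,0,0]}]'

```text
t: 39.0
position: [0.4363, -0.1569, 0.2879]
eef_rot: [-2.025, -2.4, -0.001]
wrist_force: [0.5, 0.7, 0.3]
grip_width: 0.0611
```

Run:
```python
from h import *
from cell import readout
st=readout.observe()
print(st["t"],delta(st,[.4737,-.1404,.288],np.radians(99.95)))
```

```text
39.0 (array([ 9.9, 39.6, -0.1]), array([-0.0003, -0.0012, -0.0044]))
```

Request:
apply_moves --targets '[{"travel": [5,20,0],"delta_rot": [0,0,-0.004]},{"travel": [5,20,0],"delta_rot": [0,0,0]},{"travel": [0,0,0],"delta_rot": [0,0,0]},{"travel": [0,0,0],"delta_rot": [0,0,0]}]'

```text
t: 39.4
position: [0.4737, -0.1401, 0.2879]
eef_rot: [-2.017, -2.406, 0.0]
wrist_force: [-0.8, -1.0, 0.4]
grip_width: 0.0608
```

Run:
```python
from h import *
from cell import readout,vision
d=vision.get_image("wrist");save("w24",d["img"])
st=readout.observe()
print(st["t"],delta(st,[.4737,-.1404,.209],np.radians(99.95)))
```

```text
39.45 (array([-0.3,  0.4, 78.9]), array([-0.0011, -0.0011,  0.0016]))
```

View pics/w24.png

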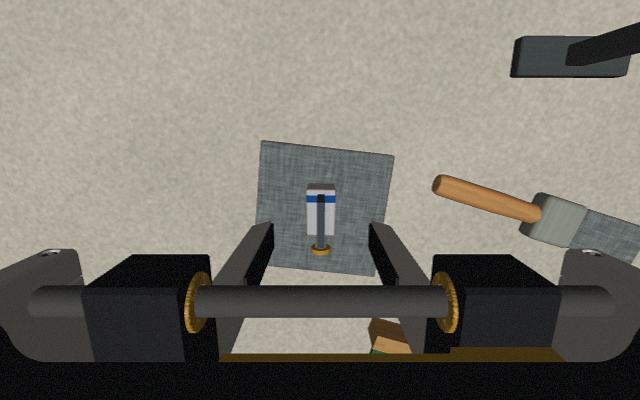

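Request:
apply_moves --targets '[{"travel": [0,0,15],"delta_rot": [0,0,0]},{"travel": [0,0,22],"delta_rot": [0,0,0]},{"travel": [0,0,20],"delta_rot": [0,0,0]},{"travel": [0,0,13],"delta_rot": [0,0,0]},{"travel": [0,0,6],"delta_rot": [0,0,0]},{"travel": [0,0,2],"delta_rot": [0,0,0]},{"travel": [0,0,0],"delta_rot": [0,0,0]},{"travel": [0,0,0],"delta_rot": [0,0,0]}]'

```text
t: 40.25
position: [0.4741, -0.1403, 0.2112]
eef_rot: [2.017, 2.407, 0.002]
wrist_force: [0.1, -0.1, 0.1]
grip_width: 0.0612
```

Request:
apply_moves --targets '[{"travel": [0,0,0],"delta_rot": [0,0,0]},{"travel": [0,0,0],"delta_rot": [0,0,0]}]'

```text
t: 40.45
position: [0.474, -0.1401, 0.2108]
eef_rot: [2.017, 2.408, 0.001]
wrist_force: [-0.4, 0.5, 0.2]
grip_width: 0.0609
```

Request:
apply_moves --targets '[{"travel": [0,0,1.5],"delta_rot": [0,0,0]},{"travel": [0,0,0],"delta_rot": [0,0,0]},{"travel": [0,0,0],"delta_rot": [0,0,0]},{"travel": [0,0,0],"delta_rot": [0,0,0]}]' --gripper 0.3

```text
t: 40.85
position: [0.4737, -0.1401, 0.2086]
eef_rot: [-2.017, -2.407, -0.001]
wrist_force: [-0.0, -0.1, -0.5]
grip_width: 0.0326
```

Request:
apply_moves --targets '[{"travel": [0,0,0],"delta_rot": [0,0,0]},{"travel": [0,0,0],"delta_rot": [0,0,0]},{"travel": [0,0,0],"delta_rot": [0,0,0]}]' --gripper 0.2

```text
t: 41.15
position: [0.4737, -0.1401, 0.2086]
eef_rot: [-2.017, -2.407, -0.001]
wrist_force: [-0.4, -0.4, 0.3]
grip_width: 0.0239
```

Run:
```python
from h import *
d=avg(2);save("w25",d["img"],(200,160,440,300),3.2)
```

```text
t 41.2 W 23.933 +- 0.003 F rack [-0.67 -0.26  0.09] sd [0.19 0.06 0.2 ] pos rack [ 0.4425 -0.2195  0.2086] T [-0.095  0.002  0.004]
```

View pics/w25.png

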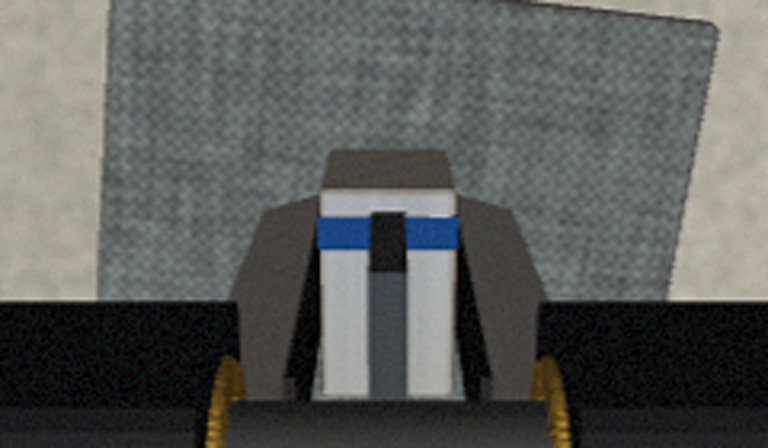

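Request:
apply_moves --targets '[{"travel": [0,0,-8],"delta_rot": [0,0,0]},{"travel": [0,0,-20],"delta_rot": [0,0,0]},{"travel": [0,0,-28],"delta_rot": [0,0,0]},{"travel": [0,0,-28],"delta_rot": [0,0,0]},{"travel": [-12,2,-20],"delta_rot": [0,0,0]},{"travel": [-25,5,-10],"delta_rot": [0,0,0]},{"travel": [-30,7,0],"delta_rot": [0,0,0]},{"travel": [-34,8,0],"delta_rot": [0,0,0]}]'

```text
t: 42.05
position: [0.5134, -0.2362, 0.3239]
eef_rot: [2.016, 2.408, 0.002]
wrist_force: [0.8, -0.2, -1.6]
grip_width: 0.0239
```

Request:
apply_moves --targets '[{"travel": [-34,8,0],"delta_rot": [0,0,0]},{"travel": [-34,8,0],"delta_rot": [0,0,0]},{"travel": [-34,7,0],"delta_rot": [0,0,0.05]},{"travel": [-30,6,0],"delta_rot": [0,0,0.07]},{"travel": [-20,2,0],"delta_rot": [0,0,0.08]},{"travel": [0,0,0],"delta_rot": [0,0,0.06]},{"travel": [0,0,0],"delta_rot": [0,0,0.038]},{"travel": [0,0,0],"delta_rot": [0,0,0]}]'

```text
t: 42.85
position: [0.5664, -0.3813, 0.3221]
eef_rot: [-2.352, -2.081, -0.001]
wrist_force: [0.7, -0.3, -1.3]
grip_width: 0.0237
```

Request:
apply_moves --targets '[{"travel": [0,0,0],"delta_rot": [0,0,0]},{"travel": [0,0,0],"delta_rot": [0,0,0]}]'

```text
t: 43.05
position: [0.5665, -0.3808, 0.3225]
eef_rot: [-2.351, -2.082, -0.001]
wrist_force: [0.4, 0.4, -1.7]
grip_width: 0.024
```

Run:
```python
from h import *
import pickle
from cell import readout,vision
st=readout.observe();print(st["t"],st["position"],st["grip_width"],delta(st,[.57,-.38,.32],np.radians(82.9)))
d=vision.get_image("wrist");save("w26",d["img"]);pickle.dump(d,open("W26.pkl","wb"))
```

```text
43.05 [ 0.56645541 -0.38082637  0.32249676] 0.024040386326398603 (array([1.2, 3.4, 2.5]), array([-0.0003, -0.0009,  0.0027]))
```

View pics/w26.png

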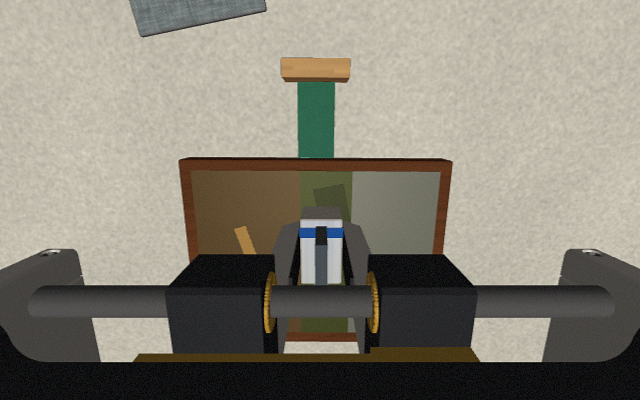

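Run:
```python
from h import *
import pickle
from cell import readout
d=pickle.load(open("W26.pkl","rb"));im=d["img"];hsv=cv2.cvtColor(im,cv2.COLOR_BGR2HSV)
save("w26c",im,(260,45,375,175),4.5)
g=cv2.inRange(hsv,(70,90,40),(95,255,255));g[175:]=0
c=max(cv2.findContours(g,cv2.RETR_EXTERNAL,cv2.CHAIN_APPROX_NONE)[0],key=cv2.contourArea)
x,y,w,h=cv2.boundingRect(c);print(x,y,w,h)
rows=range(y+8,y+h-8);L=[];Rr=[]
for v in rows:
    u=np.where(g[v])[0];L.append(u.min()-.5);Rr.append(u.max()+.5)
rows=np.array(rows);kl=np.polyfit(rows,L,1);kr=np.polyfit(rows,Rr,1)
vt,vb=y-.5,y+h-.5
Q=[onz(d,np.polyval(k,v),v,.006) for v in(vt,vb) for k in(kl,kr)]
Q=np.array(Q);print(Q.round(4));c=Q.mean(0)
m1=(Q[0]+Q[1])/2;m2=(Q[2]+Q[3])/2;e=m1-m2;print("len",np.linalg.norm(e),"w",np.linalg.norm(Q[1]-Q[0]),np.linalg.norm(Q[3]-Q[2]),"yaw x",np.degrees(np.arctan2(-e[0],e[1])),"centre",c)
ey=e/np.linalg.norm(e);hc=c+.010*ey;print("housing target",hc)
st=readout.observe();yaw=np.arctan2(e[1],e[0]);print("tool yaw",np.degrees(yaw))
print(delta(st,[hc[0],hc[1],.25],yaw))
```

```text
298 82 37 76
[[ 0.5575 -0.2679  0.006 ]
 [ 0.5922 -0.2721  0.006 ]
 [ 0.5494 -0.3391  0.006 ]
 [ 0.5836 -0.3433  0.006 ]]
len 0.07166670325653691 w 0.03486683636618898 0.03451346471652598 yaw x -6.688748973140866 centre [ 0.57067365 -0.30562006  0.006     ]
housing target [ 0.57183841 -0.29568812  0.006     ]
tool yaw 83.31125102685914
(array([85.1, -4.9, 72.6]), array([-0.0002, -0.0008, -0.0045]))
```

View pics/w26c.png

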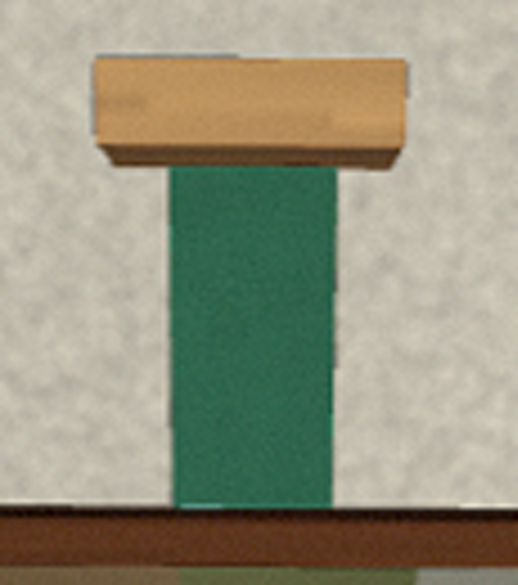

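Request:
apply_moves --targets '[{"travel": [12,-1,5],"delta_rot": [0,0,-0.003]},{"travel": [22,-1,15],"delta_rot": [0,0,0]},{"travel": [25,-1,20],"delta_rot": [0,0,0]},{"travel": [18,-1,15],"delta_rot": [0,0,0]},{"travel": [8,-1,10],"delta_rot": [0,0,0]},{"travel": [0,0,5],"delta_rot": [0,0,0]},{"travel": [0,0,0],"delta_rot": [0,0,0]},{"travel": [0,0,0],"delta_rot": [0,0,0]}]'

```text
t: 43.9
position: [0.5717, -0.2969, 0.2533]
eef_rot: [2.35, 2.084, 0.001]
wrist_force: [0.6, 0.3, -1.1]
grip_width: 0.0234
```

Request:
apply_moves --targets '[{"travel": [0,0,0],"delta_rot": [0,0,0]},{"travel": [0,0,0],"delta_rot": [0,0,0]}]'

```text
t: 44.1
position: [0.5717, -0.2968, 0.2534]
eef_rot: [2.35, 2.084, 0.001]
wrist_force: [-0.1, -0.8, -1.6]
grip_width: 0.0238
```

Run:
```python
from h import *
import pickle
from cell import readout,vision
d=vision.get_image("wrist");save("w27",d["img"],(200,130,440,300),3.2)
s=vision.get_image("side");save("s27",s["img"],(310,80,450,200),5)
pickle.dump((d,s),open("W27.pkl","wb"))
st=readout.observe();print(st["t"],st["grip_width"],delta(st,[.5718,-.2957,.2086],np.radians(83.2)))
```

```text
44.2 0.023732184562716845 (array([ 0.8,  0.1, 44.4]), array([ 0.0006, -0.0004, -0.001 ]))
```

View pics/w27.png

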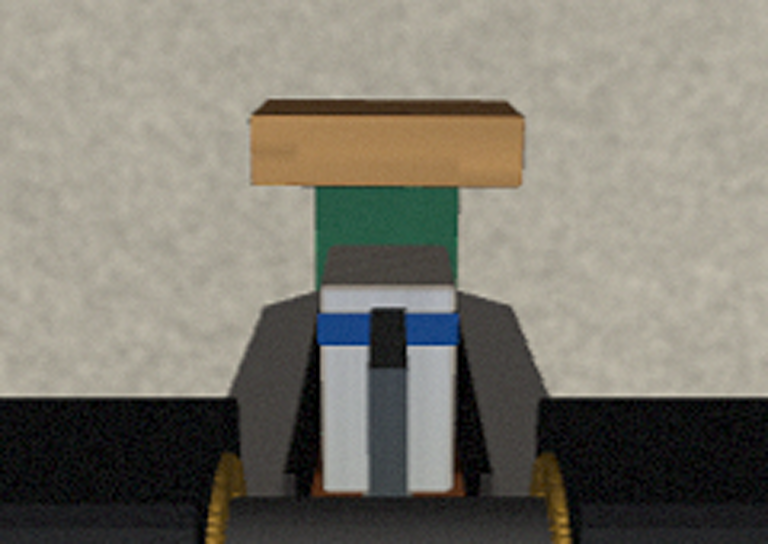

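View pics/s27.png

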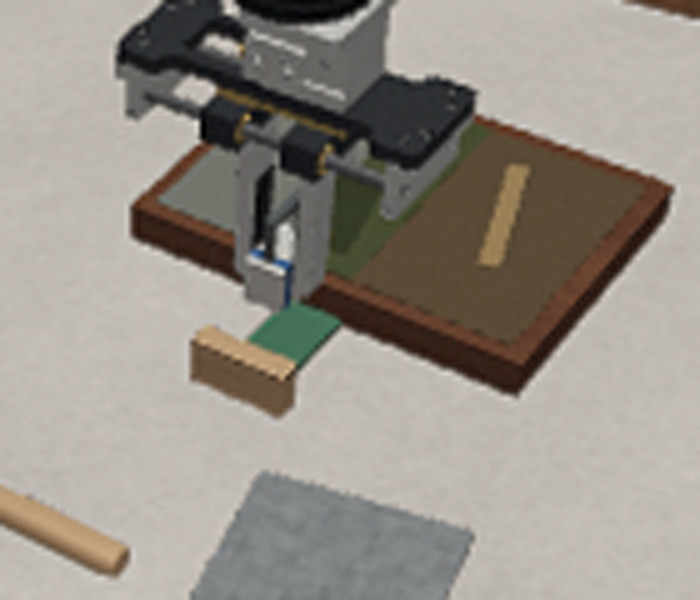

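Run:
```python
from h import *
import pickle
d,s=pickle.load(open("W27.pkl","rb"))
c=lambda x,y:(x/3.2+200,y/3.2+130)
ey=np.array([np.cos(np.radians(83.2)),np.sin(np.radians(83.2)),0]);ex=np.array([ey[1],-ey[0],0])
b=onz(d,*c(387,186),.030);h=onz(d,*c(387,286),.0788)
hl=onz(d,*c(321,300),.0788);hr=onz(d,*c(456,300),.0788);gl=onz(d,*c(316,220),.006);gr=onz(d,*c(458,220),.006)
print("block face y",b@ey,"housing end y",h@ey,"gap",(b-h)@ey,"housing x",hl@ex,hr@ex,"bed x",gl@ex,gr@ex)
```

```text
block face y -0.19982907199461375 housing end y -0.207149321494222 gap 0.007320249499608255 housing x 0.5918648166966064 0.615181284264502 bed x 0.5856632036888502 0.6209996891412897
```

Request:
apply_moves --targets '[{"travel": [1,0,6],"delta_rot": [0,0,0]},{"travel": [0,0,10],"delta_rot": [0,0,0]},{"travel": [0,0,10],"delta_rot": [0,0,0]},{"travel": [0,0,8],"delta_rot": [0,0,0]},{"travel": [0,0,5],"delta_rot": [0,0,0]},{"travel": [0,0,0],"delta_rot": [0,0,0]},{"travel": [0,0,0],"delta_rot": [0,0,0]},{"travel": [0,0,0],"delta_rot": [0,0,0]}]'

```text
t: 45.0
position: [0.5719, -0.2951, 0.2142]
eef_rot: [2.349, 2.085, 0.001]
wrist_force: [0.2, 0.1, -0.9]
grip_width: 0.0238
```

Request:
apply_moves --targets '[{"travel": [0,0,2],"delta_rot": [0,0,0]},{"travel": [0,0,0],"delta_rot": [0,0,0]},{"travel": [0,0,0],"delta_rot": [0,0,0]}]'

```text
t: 45.3
position: [0.5717, -0.295, 0.2116]
eef_rot: [-2.349, -2.085, -0.001]
wrist_force: [0.0, -0.4, -0.8]
grip_width: 0.0239
```

Run:
```python
from h import *
from cell import readout,vision
d=vision.get_image("wrist");save("w28",d["img"],(200,130,440,300),3.2)
st=readout.observe();print(st["t"],st["grip_width"],st["wrist_force"],delta(st,[.5718,-.2957,.2086],np.radians(83.2)))
```

```text
45.35 0.024093506032010752 [-0.06173796  0.08329314 -2.22951645] (array([-0.7,  0.2,  3. ]), array([-0.0001, -0.0008, -0.0003]))
```

View pics/w28.png

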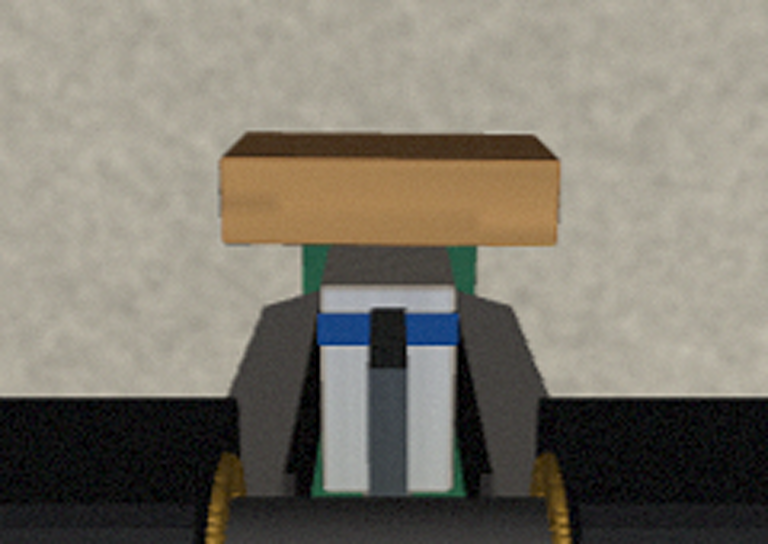

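Run:
```python
from h import *
from cell import vision
d=vision.get_image("wrist")
c=lambda x,y:(x/3.2+200,y/3.2+130)
ey=np.array([np.cos(np.radians(83.2)),np.sin(np.radians(83.2)),0])
b=onz(d,*c(387,245),.030);h=onz(d,*c(387,286),.037);print((b-h)@ey)
```

```text
0.0053857944525722385
```

Request:
apply_moves --targets '[{"travel": [-0.5,0,1.5],"delta_rot": [0,0,0]},{"travel": [0,0,0],"delta_rot": [0,0,0]},{"travel": [0,0,0],"delta_rot": [0,0,0]}]'

```text
t: 45.7
position: [0.5716, -0.2954, 0.2099]
eef_rot: [-2.349, -2.085, -0.001]
wrist_force: [0.6, 0.8, -1.3]
grip_width: 0.0239
```

Request:
apply_moves --targets '[{"travel": [0,0,1],"delta_rot": [0,0,0]},{"travel": [0,0,0],"delta_rot": [0,0,0]},{"travel": [0,0,0],"delta_rot": [0,0,0]}]'

```text
t: 46.0
position: [0.5716, -0.2954, 0.2089]
eef_rot: [-2.349, -2.085, -0.001]
wrist_force: [-0.9, 0.2, -0.8]
grip_width: 0.0238
```

Request:
apply_moves --targets '[{"travel": [0,0,0.6],"delta_rot": [0,0,0]},{"travel": [0,0,0],"delta_rot": [0,0,0]},{"travel": [0,0,0],"delta_rot": [0,0,0]}]'

```text
t: 46.3
position: [0.5717, -0.2955, 0.2087]
eef_rot: [-2.349, -2.085, -0.001]
wrist_force: [0.5, 0.5, 0.6]
grip_width: 0.0238
```

Request:
apply_moves --targets '[{"travel": [0,0,0.6],"delta_rot": [0,0,0]},{"travel": [0,0,0],"delta_rot": [0,0,0]},{"travel": [0,0,0],"delta_rot": [0,0,0]}]'

```text
t: 46.6
position: [0.5717, -0.2955, 0.2087]
eef_rot: [-2.349, -2.085, -0.001]
wrist_force: [-1.9, 1.5, 4.4]
grip_width: 0.0237
```

Request:
apply_moves --targets '[{"travel": [0,0,0],"delta_rot": [0,0,0]},{"travel": [0,0,0],"delta_rot": [0,0,0]},{"travel": [0,0,0],"delta_rot": [0,0,0]}]' --gripper 0.32

```text
t: 46.9
position: [0.5716, -0.2954, 0.2072]
eef_rot: [-2.349, -2.085, -0.001]
wrist_force: [0.5, 0.2, -0.4]
grip_width: 0.0301
```

Request:
apply_moves --targets '[{"travel": [0,0,0],"delta_rot": [0,0,0]},{"travel": [0,0,0],"delta_rot": [0,0,0]},{"travel": [0,0,0],"delta_rot": [0,0,0]},{"travel": [0,0,0],"delta_rot": [0,0,0]}]' --gripper 0.5

```text
t: 47.3
position: [0.5717, -0.2955, 0.2077]
eef_rot: [-2.349, -2.085, -0.001]
wrist_force: [0.0, -0.0, 0.3]
grip_width: 0.0468
```

Request:
apply_moves --targets '[{"travel": [0,0,-8],"delta_rot": [0,0,0]},{"travel": [0,0,-15],"delta_rot": [0,0,0]},{"travel": [0,0,-20],"delta_rot": [0,0,0]},{"travel": [0,0,-25],"delta_rot": [0,0,0]},{"travel": [-10,0,-25],"delta_rot": [0,0,0]},{"travel": [-30,0,-20],"delta_rot": [0,0,0]},{"travel": [-30,0,0],"delta_rot": [0,0,0]},{"travel": [-20,0,0],"delta_rot": [0,0,0]}]'

```text
t: 48.1
position: [0.5607, -0.3866, 0.3238]
eef_rot: [2.348, 2.082, 0.001]
wrist_force: [-0.0, -0.3, -1.3]
grip_width: 0.0471
```

Request:
apply_moves --targets '[{"travel": [0,0,0],"delta_rot": [0,0,0]},{"travel": [0,0,0],"delta_rot": [0,0,0]}]'

```text
t: 48.3
position: [0.5608, -0.3847, 0.32]
eef_rot: [-2.348, -2.083, -0.002]
wrist_force: [-0.2, 1.3, -0.5]
grip_width: 0.0469
```

Run:
```python
from h import *
import pickle
from cell import readout,vision
st=readout.observe();print(st["t"],st["position"])
d=vision.get_image("wrist");save("w29",d["img"]);save("w29c",d["img"],(240,40,400,190),4.5);pickle.dump(d,open("W29.pkl","wb"))
s=vision.get_image("side");save("s29",s["img"],(190,80,450,390),1.9)
```

```text
48.3 [ 0.56084235 -0.38466475  0.32002166]
```

View pics/w29c.png

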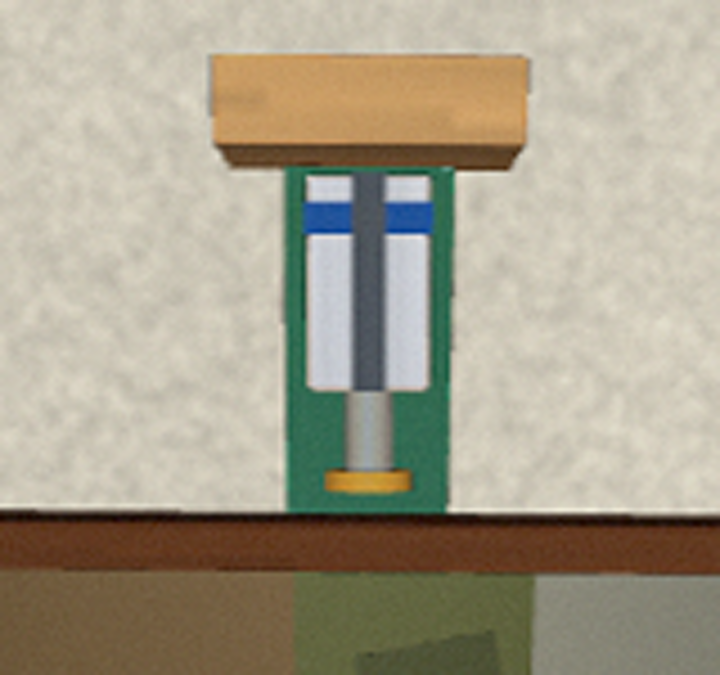

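View pics/s29.png

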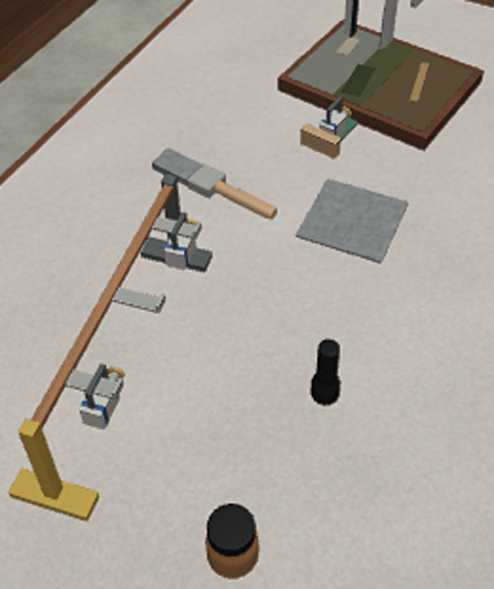

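Run:
```python
from h import *
import pickle
from cell import readout,env
d=pickle.load(open("W29.pkl","rb"));c=lambda x,y:(x/4.5+240,y/4.5+40)
ey=np.array([np.cos(np.radians(83.2)),np.sin(np.radians(83.2)),0]);b0=np.array([.5707,-.3056,0])
print("tip",(onz(d,*c(368,494),.020)-b0)@ey,"housing end",(onz(d,*c(368,175),.034)-b0)@ey,"limits +-.036")
print(readout.observe()["joint_velocities"].round(3)); print(env.sign_off())
```

```text
tip -0.030877111029919194 housing end 0.029702309704468056 limits +-.036
[ 0.008 -0.002  0.    -0.003 -0.002 -0.   ]
the job is handed in; nothing more can be done
None
```

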